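# Scoop maple sugar into the grinder and hold its lid down

## Robot

A 7-joint arm with a two-finger parallel gripper is mounted at the origin on the work surface. World frame = base frame: x ahead of the robot, y to its left, z up, the work surface at z = 0. Lengths are in m, angles in rad, forces in N, time in s.
With the tool pointing down it reaches from about 0.4 to 0.85 m from the base axis. Payload 10.4 kg.
Tool frame: the origin (TCP) lies at the centre of the arm's flange, where the gripper is bolted on; the fingertips stand 173 mm ahead of it and the grasp point (between the pads) lies 155 mm ahead of it; z points along the fingers, y is the line along which they close (so a half turn about z gives the same grasp; the last joint's range is limited). The gripper opens to 85 mm and grips with 20 to 120 N. Pads are 22 mm wide; open, the fingers measure 114 mm over their backs; the gripper's body (76 mm by 85 mm) begins 54 mm behind the grasp point. The pads swing forward as they close: fully open they stand 13 mm farther back than shut.
Start: joints at [-0.023, 0.332, -0.065, 1.46, 0.022, 1.35, -0.088], TCP at [0.625, 0, 0.405] pointing down, gripper open.
Joint ranges: [-2.6, 2.6], [-0.5, 2.12], [-1.47, 1.34], [0.16, 2.42], [-1.27, 4.41], [0.06, 2.06], [-2.6, 2.6]. Speed limits (rad/s): [2.22, 2.22, 2.79, 2.79, 3.14, 3.14, 3.14].

## Interface

Orientations are given as a unit quaternion [x, y, z, w].
In Python, from workcell import manip, viewer, finder gives the robot as it stands.
- The arm moves only by the tool arm_command, never from a script. Its argument "plan" is a list of rows, each an object with "dp": the shift along the tool's x, y, z in mm, a list of three; "spin": the turn about the tool's z in rad. A call has 1 to 5 rows; each row shifts and turns the commanded pose from where the row before left it, along the tool's axes as they then stand; what a row does not reach is not made up. A row lasts 1/10 s, in which the tool goes at most 50 mm and 8.59 degrees, less where a joint would pass 70% of its speed; a pose out of reach is approached as far as the arm can. A call is refused whole if a number of a shift passes 50 or a number of a turn 0.15, either way. A call with a gripper value outside its range is refused whole. "grip" is the closure, from -1 (fully open) to 1 (shut), set as the call begins (left out, the last holds). The fingers move at their own pace and stop on an object; "newtons" is the grip in N (left out, the last holds). Time passes only in rows, so rows that do not move let the fingers close. It gives the time, the measured TCP pose, the force, the opening and the grip force at its end, in the units of the state.
- manip.get_obs(): the state, without advancing time (a new reading comes with each control period).
- viewer.camera(name): name is "scene" or "side" or "wrist"; returns the picture (384x512x3 uint8, blue, green, red); there is no depth.
- viewer.camera_params(name): a dict with "vertical_fov" (degrees; the focal length in pixels is half the picture's height over the tangent of half this angle, whatever the lens; pixels are square), "cx", "cy" (the principal point, pixels), "R" (3x3) and "t" (3): a world point X has camera coordinates R X + t; the wrist camera has in their place "T_tool_cam" (4x4, takes a point from camera to tool coordinates, whose origin is the TCP and whose axes are the flange's). Camera axes: x right, y down, z forward; pixel columns grow to the right and rows downward; lengths in m; the calibration is good to about 2 mm. The wrist camera is an equidistant fisheye: a pixel r from the principal point sees the ray r / f radians off the axis. A picture is of the moment at which its call begins: read the wrist's pose just before it. camera_params takes no time and is no camera call.
- manip.hand_in(): hands the job in; it is judged then, once.
Trained networks look in the newest picture that a camera, given by its name, has taken for a name from the list of things; names that differ only in an ending like _2 or _b are one class to them, and where a whole thing is asked for, a point or a joint stands for the part that bears it (a point fixed in the world has none). Each returns a list of dicts, best first, with "score" (0 to 1); they miss things now and then, are a little off and sometimes report something else, mostly with a low value. They report only what shows in the picture. A call takes as long as a camera call. They do not tell look-alikes from the thing itself.
- finder.find_in(camera, thing): "position" ([x, y, z] in m, in world coordinates, good to about 4 mm: the middle of the surface that is visible of it).
The state is a dict: "clock": time; "joint_pos": joint angles; "joint_velocities": joint speeds; "tau": joint torques, N m; "position": TCP position; "ee_rot": TCP orientation; "ft_force": force on the tool from outside, world axes, zero at the start; "torque": the same for the moment, N m; "grip_width": opening from 0.0 (shut) to 1.0 (fully open); "grasp_force": force on a finger pad.
Only numpy, scipy, OpenCV 4.12 (cv2) and the standard library are available. Lean on these libraries where they do the work, as an engineer would, in place of code of your own. Each camera call takes 0.05 s, during which the arm holds its last target. There are 200 camera calls.

## Task

Take at least three of the maple-sugar lumps from the purple lunch box in one scoopful with the steel scoop, tip them into the grinder's cup without spilling any onto the cart, and set the scoop back down level on the cart. Then put the clear lid on the grinder and press it fully down against its spring, firmly but without forcing it (under 50 N), and keep holding it down: the program finishes while the lid is still held pressed. Leave the tumblers, the bottle opener and the bamboo spoon alone.

Things in the scene. Friction and masses are not known exactly. Their poses are not given: they have to be found in the camera images.
- scoop_grip (a point): Middle of the black handle's grip, on a loose 120 g steel scoop that stands level on its flat pan. x points level from handle to open mouth, z up. Handle: 14 x 14 mm square bar rising backwards at 48 degrees from the pan's back wall, running on 32 mm up and back beyond this point. From here the pan's underside is 79 mm below, its middle 83.5 mm and its lip 119.5 mm ahead in x.
- scoop_in (a point): Inside the scoop's pan, 12 mm above the middle of its underside, axes as scoop_grip. Pan 72 mm long (x -36 mm at the back wall to +36 mm at the lip), 62 mm wide, floor 2 mm thick thinning to a sharp lip; back wall 28 mm high, side walls 28 mm sloping down to nothing near the lip, front open.
- compartment (a point): Centre of the sugar compartment's floor in the open purple lunch box (fixed, 3 mm above the cart). x runs along the compartment to the end where the lumps are, z up. Inside: x -103 to +103, y -36 to +36 mm; outer walls 41, parting wall 37 mm high above this floor. Lumps start between x = +10 and +100 mm; the rest of the floor is bare.
- box_mid (a point): Middle of the whole lunch box at the height of the cart's surface, axes as compartment. Outside 212 (x) x 152 (y) x 44 mm (z), walls and floor 3 mm. The compartment on its -y side holds fixed crackers and cherry tomatoes, no higher than the walls.
- lump0_mid (a point): Maple-sugar lump, amber-brown faceted pebble about 25 x 22 x 20 mm, 11 g, loose; this is its middle.
- lump1_mid (a point): Maple-sugar lump, amber-brown faceted pebble about 25 x 22 x 20 mm, 11 g, loose; this is its middle.
- lump2_mid (a point): Maple-sugar lump, amber-brown faceted pebble about 25 x 22 x 20 mm, 11 g, loose; this is its middle.
- lump3_mid (a point): Maple-sugar lump, amber-brown faceted pebble about 25 x 22 x 20 mm, 11 g, loose; this is its middle.
- cup_in (a point): Middle of the inside of the grinder's upright steel cup, 92 mm above the cart. Cup inside 76 mm wide, outside 80 mm, floor 26 mm below this point (small blade on it), rim 26 mm above it (118 mm above the cart). Cordless grinder: fixed, black, round, 116 mm wide at the foot, 104 mm at the top, orange switch collar around the cup.
- switch_top (a point): Middle of the top face of the orange spring-loaded switch collar (ring 86 to 98 mm across, around the cup), 104 mm above the cart when up. The lid's skirt stands on this collar and pushes it down.
- switch (a joint): Travel of the switch collar in m: 0 = up, 0.008 = fully down on its stop. A spring lifts it: it starts to move at 4 N of push, 9.5 N hold it at 6 mm, 11.3 N at the stop. The lid's weight alone does not move it. The grinder runs only beyond 6 mm of travel.
- lid_grip (a point): Middle of the black round press cap on the grinder's loose lid, on its axis, 66 mm above its lower edge; z up. Cap 44 mm wide, 46 to 83 mm above the lower edge; below it a clear hood 97 mm wide (inside 87 mm), open below. 140 g. Stands on the cart at first. Seated on the collar this point is 170 mm above the cart, fully pressed 162 mm. The hood goes over the cup with 3 mm play all round.
- tumbler_a: Glass tumbler, 74 mm wide, 96 mm tall, bystander; origin at the middle of its underside.
- tumbler_b: Glass tumbler, 74 mm wide, 96 mm tall, bystander; origin at the middle of its underside.
- opener: Flat steel bottle opener, 145 x 40 x 4 mm, bystander, long side along its x; origin under its middle.
- bamboo: Bamboo spoon, 247 mm long along its x, round bowl 60 mm wide at the +x end, 9 mm thick, bystander; origin under its shaft.
Not all that is in view belongs to the job. What is shaped like the part that bears scoop_grip but pink or red is not meant.

How it is judged:
By the outcome, as a careful person would: the job done as asked, in the order asked, and still so for the second after the job is handed in, while the arm keeps its last pose, push and grip.
It also fails if it takes over 72 s, if anything falls off the work surface, if the arm or the gripper's body presses on something with over 40 N, if the wrist force passes 120 N, or if a joint passes its speed limit or range.

## Working session

There is one attempt and no reset: what is moved stays moved. The work goes in short steps, Python scripts to look and compute and a tool call to move; the robot and the scene stay as the last step left them, time stands still between calls to the robot, and variables do not carry over. Pictures are saved under pics/ and viewed, at most 10 in all, crops included, and the job is handed in when it is done.

Besides the shell and the picture viewer there is one more tool, called after "Request:" in YAML: its name, and indented under it one key for each argument. arm_command: Moves the arm, as the interface text tells. Its arguments: {"type":"object","properties":{"plan":{"type":"array","items":{"type":"object","properties":{"dp":{"type":"array","items":{"type":"number"}},"spin":{"type":"number"}}}},"grip":{"type":"number"},"newtons":{"type":"number"}},"required":["plan"]}

```bash
mkdir -p pics; ls
cat > h.py <<'E'
import numpy as np, cv2
from scipy.spatial.transform import Rotation as Rn
from workcell import manip, viewer, finder
E
python3 - <<'E'
from h import *
a=viewer.camera("scene");b=viewer.camera("side")
cv2.imwrite("pics/a.png",a);cv2.imwrite("pics/b.png",b)
for c in("scene","side"):
    p=viewer.camera_params(c);C=-np.array(p["R"]).T@np.array(p["t"]);print(c,p["vertical_fov"],C.round(3))
for c in("scene","side"):
  for n in["scoop_grip","scoop_in","compartment","box_mid","lump0_mid","cup_in","switch_top","lid_grip","tumbler_a","opener","bamboo"]:
    try:print(c,n,[(np.round(d["position"],3).tolist(),round(d["score"],2)) for d in finder.find_in(c,n)][:5])
    except Exception as e:print(c,n,e)
o=manip.get_obs();print(o["clock"],o["position"],o["ee_rot"])
print(viewer.camera_params("wrist"))
E
```

```text
pics
scene 52.36961056599276 [0.926 0.434 0.846]
side 49.35724530666873 [0.493 1.03  0.775]
scene scoop_grip [([0.535, -0.002, 0.005], 0.86), ([0.338, 0.099, 0.011], 0.72), ([0.33, -0.135, 0.01], 0.59), ([0.762, 0.07, 0.059], 0.52)]
scene scoop_in [([0.538, -0.001, 0.005], 0.9), ([0.326, -0.143, 0.006], 0.66), ([0.337, 0.102, 0.006], 0.65)]
scene compartment [([0.549, 0.289, 0.007], 0.68)]
scene box_mid [([0.541, 0.29, 0.007], 0.63)]
scene lump0_mid [([0.6, 0.34, 0.017], 0.66), ([0.537, -0.002, 0.006], 0.27)]
scene cup_in [([0.535, -0.107, 0.068], 0.82), ([0.543, 0.289, 0.006], 0.59), ([0.625, 0.307, 0.016], 0.47)]
scene switch_top []
scene lid_grip [([0.487, -0.343, 0.044], 0.89), ([0.532, -0.002, 0.008], 0.23)]
scene tumbler_a [([0.766, 0.071, 0.062], 0.64), ([0.782, -0.102, 0.06], 0.56)]
scene opener []
scene bamboo [([0.737, -0.34, 0.007], 0.62)]
side scoop_grip [([0.338, 0.112, 0.009], 0.83), ([0.763, 0.108, 0.068], 0.72), ([0.536, 0.002, 0.014], 0.71), ([0.331, -0.14, 0.012], 0.67)]
side scoop_in [([0.341, 0.115, 0.01], 0.94), ([0.329, -0.138, 0.016], 0.8), ([0.535, 0.002, 0.01
[... 284 characters left out ...]
5, -0.069, 0.066], 0.6), ([0.449, -0.333, 0.041], 0.27)]
side opener [([0.657, 0.011, 0.003], 0.53)]
side bamboo [([0.732, -0.327, 0.004], 0.7)]
1.2 [6.24999334e-01 1.62953861e-05 4.04755045e-01] [7.07122176e-01 7.07091383e-01 6.05038490e-05 2.09292652e-05]
{'vertical_fov': 65.70646984690485, 'cx': 253.4684001028887, 'cy': 195.62558811509436, 'T_tool_cam': array([[-4.52271064e-04, -9.53748715e-01, -3.00604698e-01,
         7.64310562e-02],
       [ 9.99999884e-01, -4.81824226e-04,  2.41786787e-05,
         3.32834835e-04],
       [-1.67899010e-04, -3.00604652e-01,  9.53748822e-01,
         3.06511844e-02],
       [ 0.00000000e+00,  0.00000000e+00,  0.00000000e+00,
         1.00000000e+00]])}
```

View pics/a.png

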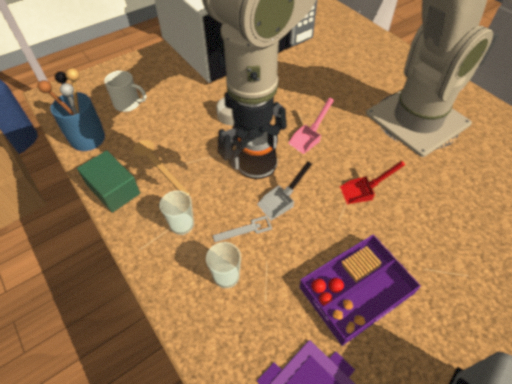

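View pics/b.png

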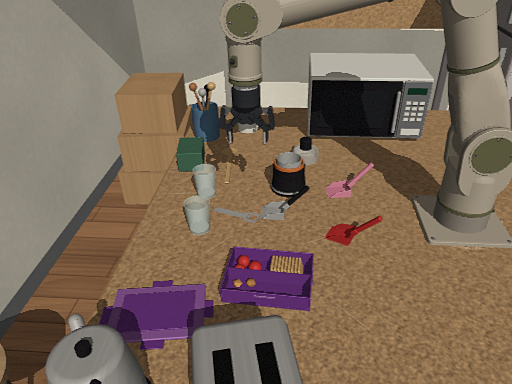

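The steel scoop with the black handle is at scene (285,190). The pink one at (312,127) and the red one at (372,185) are look-alikes with the wrong colour. The grinder is at (255,155), the box at (360,287) with lumps near (348,312), and the lid at side (305,152). I'll confirm the scoop in an enlarged crop alongside the wrist view.

```bash
cat >> h.py <<'E'
def proj(c,X):
    p=viewer.camera_params(c);f=192/np.tan(np.radians(p["vertical_fov"])/2)
    if c=="wrist":
        o=manip.get_obs();T=np.eye(4);T[:3,:3]=Rn.from_quat(o["ee_rot"]).as_matrix();T[:3,3]=o["position"]
        M=np.linalg.inv(T@np.array(p["T_tool_cam"]));x=M[:3,:3]@X+M[:3,3]
        rho=np.hypot(x[0],x[1]);k=f*np.arctan2(rho,x[2])/max(rho,1e-9);return np.array([p["cx"]+k*x[0],p["cy"]+k*x[1]])
    x=np.array(p["R"])@X+np.array(p["t"]);return np.array([p["cx"],p["cy"]])+f*x[:2]/x[2]
def ray(c,uv):
    p=viewer.camera_params(c);f=192/np.tan(np.radians(p["vertical_fov"])/2);d=np.array(uv,float)-[p["cx"],p["cy"]]
    if c=="wrist":
        o=manip.get_obs();T=np.eye(4);T[:3,:3]=Rn.from_quat(o["ee_rot"]).as_matrix();T[:3,3]=o["position"];M=T@np.array(p["T_tool_cam"])
        r=np.hypot(*d);a=r/f;v=np.r_[d/max(r,1e-9)*np.sin(a),np.cos(a)];return M[:3,3],M[:3,:3]@v
    R=np.array(p["R"]);return -R.T@np.array(p["t"]),R.T@np.r_[d/f,1]
def onz(c,uv,z):
    C,v=ray(c,uv);return C+v*(z-C[2])/v[2]
E
python3 - <<'E'
from h import *
w=viewer.camera("wrist");a=cv2.imread("pics/a.png");b=cv2.imread("pics/b.png")
for n in["scoop_grip","scoop_in","cup_in","switch_top","lid_grip","compartment","lump0_mid"]:
    print(n,[(np.round(d["position"],3).tolist(),round(d["score"],2)) for d in finder.find_in("wrist",n)][:4])
up=lambda i,s:cv2.resize(i,None,fx=s,fy=s,interpolation=cv2.INTER_CUBIC)
c=np.zeros((600,800,3),np.uint8)
c[:384,:512]=w
t=up(a[150:222,250:322],4);c[:288,512:800]=t
t=up(b[175:230,250:322],4);c[288:508,512:800]=t
t=up(a[232:340,295:425],2);c[384:600,0:260]=t
t=up(b[240:310,215:320],2.4);c[384:384+t.shape[0],260:260+t.shape[1]]=t
cv2.imwrite("pics/c.png",c)
E
```

```text
scoop_grip [([0.538, -0.001, 0.004], 0.9), ([0.347, 0.098, 0.001], 0.73), ([0.328, -0.139, 0.008], 0.59)]
scoop_in [([0.541, -0.007, 0.0], 0.93), ([0.345, 0.101, -0.0], 0.93)]
cup_in [([0.542, -0.119, 0.063], 0.97)]
switch_top []
lid_grip []
compartment []
lump0_mid [([0.784, 0.089, 0.061], 0.67)]
```

View pics/c.png

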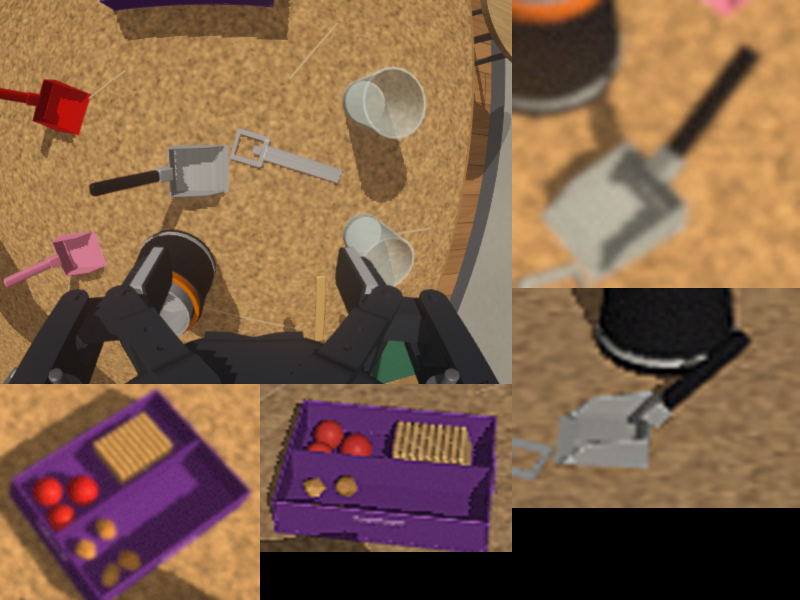

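The composite shows the steel pan in the wrist view, with lip corners (225,147) and (229,194) and handle end (93,189). The handle is black, so this is the scoop meant. The sugar compartment is on the box's near (+y) side, with four lumps at its +x end.

Run:
```python
from h import *
L=[onz("wrist",u,.001) for u in[(225,147),(229,194)]];H=onz("wrist",(93,189),.1)
n=np.r_[L[0][1]-L[1][1],-(L[0][0]-L[1][0])];lm=(L[0]+L[1])/2
print("lip",L[0].round(4),L[1].round(4),"handle end",H.round(4),"yaw lip",np.arctan2(n[1],n[0]),"yaw handle",np.arctan2(*(lm-H)[1::-1]),np.linalg.norm((lm-H)[:2]))
for u in[(372.5,236.5),(420,285),(300,285),(346,343)]:print("sc",onz("scene",u,.044).round(4))
for u in[(233.8,246.7),(313.8,252.9),(221.3,289.6),(310.8,296.7)]:print("sd",onz("side",u,.044).round(4))
# grinder cup rim and lid cap from side/scene finder check
a=cv2.imread("pics/a.png");b=cv2.imread("pics/b.png")
for nm,im,c in(("sc",a,"scene"),("sd",b,"side")):
    h=cv2.cvtColor(im,cv2.COLOR_BGR2HSV);m=cv2.inRange(h,(100,110,30),(150,255,255))
    k,l,s,ce=cv2.connectedComponentsWithStats(m);
    for i in np.argsort(-s[1:,4])[:3]+1:
        q=cv2.boxPoints(cv2.minAreaRect(np.argwhere(l==i)[:,::-1].astype(np.float32)));print(nm,s[i],q.round(1).tolist())
```

```text
lip [0.5894 0.0234 0.001 ] [ 0.5932 -0.0389  0.001 ] handle end [ 0.4545 -0.0024  0.1   ] yaw lip 0.060808283506884046 yaw handle -0.03862913490033779 0.13682588672026466
sc [0.4446 0.2232 0.044 ]
sc [0.4489 0.3679 0.044 ]
sc [0.6579 0.2146 0.044 ]
sc [0.6616 0.3607 0.044 ]
sd [0.645  0.2067 0.044 ]
sd [0.4358 0.2177 0.044 ]
sd [0.6537 0.3579 0.044 ]
sd [0.4459 0.3661 0.044 ]
sc [ 301  236  118  108 4715] [[296.6000061035156, 282.79998779296875], [373.6000061035156, 225.6999969482422], [419.6000061035156, 287.79998779296875], [342.6000061035156, 344.79998779296875]]
sc [ 258  343   95   41 2017] [[258.0, 383.0], [258.0, 343.0], [352.0, 343.0], [352.0, 383.0]]
sc [  0  82  36  68 730] [[-19.799999237060547, 94.80000305175781], [1.7000000476837158, 80.9000015258789], [38.400001525878906, 137.60000610351562], [16.899999618530273, 151.5]]
sd [ 220  247   94   64 3926] [[218.6999969482422, 302.1000061035156], [223.89999389648438, 245.1999969482422], [314.1000061035156, 253.39999389648438], [308.8999938964844, 310.29998779296875]]
sd [  99  280  115   63 3672] [[96.0999984741211, 285.79998779296875], [210.6999969482422, 276.70001220703125], [215.3000030517578, 335.0], [100.69999694824219, 344.1000061035156]]
sd [192 102  27  40 345] [[191.3000030517578, 103.4000015258789], [215.8000030517578, 101.19999694824219], [219.39999389648438, 139.89999389648438], [194.8000030517578, 142.10000610351562]]
```

Request:
arm_command:
  plan:
    - {"dp":[0,-40,10]}
    - {"dp":[0,-45,15]}
    - {"dp":[0,-45,15]}
    - {"dp":[0,-35,10]}
    - {"dp":[0,0,0],"spin":0.149}
  grip: -1

```text
invalid input at $.plan[0]: expected keys dp, spin
```

Request:
arm_command:
  plan:
    - {"dp":[0,0,0],"spin":0.149}
    - {"dp":[0,0,0],"spin":0.149}
    - {"dp":[0,0,0],"spin":0.149}
    - {"dp":[0,0,0],"spin":0.149}
    - {"dp":[0,0,0],"spin":0.149}

```text
clock: 2.1
position: [0.625, 0.0, 0.4047]
ee_rot: [0.917, 0.398, 0.0, 0.0]
ft_force: [-0.3, -0.4, 0.1]
grip_width: 1.002
grasp_force: 0.0
```

Request:
arm_command:
  plan:
    - {"dp":[0,0,0],"spin":0.149}
    - {"dp":[0,0,0],"spin":0.149}
    - {"dp":[0,0,0],"spin":0.149}
    - {"dp":[0,0,0],"spin":0.149}
    - {"dp":[0,0,0],"spin":0.08}

```text
clock: 2.6
position: [0.625, 0.0001, 0.4048]
ee_rot: [0.997, 0.072, 0.0, -0.0]
ft_force: [-0.1, -0.4, 0.6]
grip_width: 1.003
grasp_force: 0.0
```

Run:
```python
from h import *
o=manip.get_obs();print(o["clock"],o["position"],Rn.from_quat(o["ee_rot"]).as_matrix().round(3))
w=viewer.camera("wrist")
for n in["scoop_grip","scoop_in","cup_in"]:
    print(n,[(np.round(d["position"],3).tolist(),round(d["score"],2)) for d in finder.find_in("wrist",n)][:4])
cv2.imwrite("pics/d.png",cv2.resize(w,(800,600),interpolation=cv2.INTER_CUBIC))
```

```text
2.6 [6.25001247e-01 9.61473532e-05 4.04757205e-01] [[ 0.99   0.144  0.   ]
 [ 0.144 -0.99   0.   ]
 [ 0.     0.    -1.   ]]
scoop_grip [([0.534, -0.004, 0.004], 0.83), ([0.368, -0.137, -0.0], 0.69)]
scoop_in [([0.37, -0.137, 0.001], 0.98), ([0.362, 0.086, 0.002], 0.69), ([0.54, -0.004, 0.002], 0.67)]
cup_in [([0.542, -0.119, 0.062], 0.7)]
```

View pics/d.png

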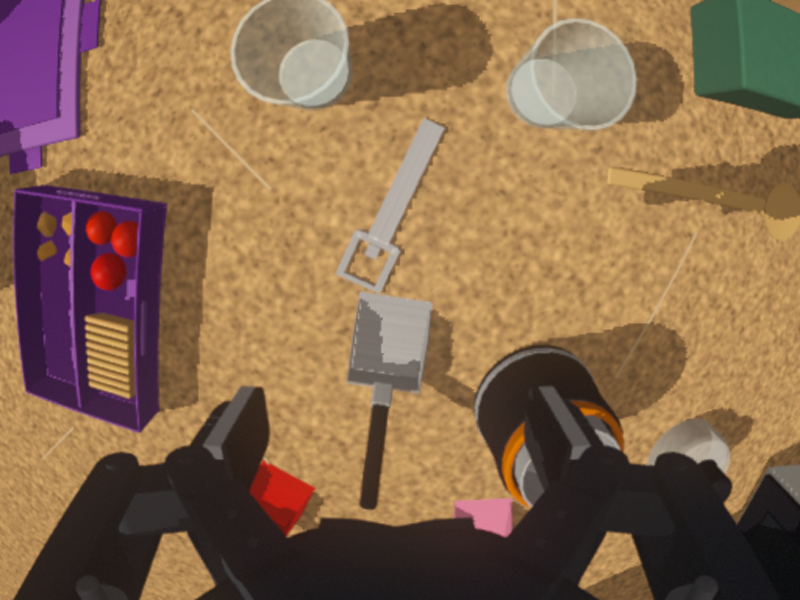

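The wrist view shows the scoop lip from (358,293) to (431,303) and the handle end at (370,505). The opener is close ahead of the lip and clear of it.

Run:
```python
from h import *
s=512/800
L=[onz("wrist",(u[0]*s,u[1]*s),.001) for u in[(358,293),(431,303)]];H=onz("wrist",(370*s,503*s),.1);Bk=[onz("wrist",(u[0]*s,u[1]*s),.001) for u in[(348,383),(421,391)]]
lm=(L[0]+L[1])/2;bm=(Bk[0]+Bk[1])/2
print(*[x.round(4) for x in L+Bk],H.round(4));print(np.arctan2(*(lm-H)[1::-1]),np.linalg.norm((lm-H)[:2]),np.arctan2(*(lm-bm)[1::-1]))
for u in[(15,190),(165,205),(140,430),(28,390)]:print("box",onz("wrist",(u[0]*s,u[1]*s),.044).round(4))
def mk(g,yaw):
    for X in[(0,0,0),(119.5,31,-79),(119.5,-31,-79),(-21.4,0,24),(21,0,-24)]:
        X=np.array(X)/1000;P=g+[X[0]*np.cos(yaw)-X[1]*np.sin(yaw),X[0]*np.sin(yaw)+X[1]*np.cos(yaw),X[2]];print((proj("wrist",P)/s).round(0),end=" ")
    print()
mk(np.array([.472,-.007,.079]),0.0);mk(np.array([.472,-.007,.079]),0.03)
```

```text
[0.5913 0.0267 0.001 ] [ 0.5919 -0.0352  0.001 ] [0.5063 0.0253 0.001 ] [ 0.5084 -0.041   0.001 ] [ 0.4556 -0.0061  0.1   ]
0.013608341533468713 0.1360309487541068 0.04344951055101196
box [0.6549 0.3544 0.044 ]
box [0.6519 0.1837 0.044 ]
box [0.4397 0.2165 0.044 ]
box [0.4486 0.3624 0.044 ]
[375. 471.] [361. 293.] [434. 304.] [370. 510.] [379. 433.] 
[375. 471.] [357. 293.] [430. 302.] [371. 510.] [379. 433.]
```

Request:
arm_command:
  plan:
    - {"dp":[0,0,0],"spin":0.125}
    - {"dp":[-40,1,0],"spin":0}
    - {"dp":[-45,1,5],"spin":0}
    - {"dp":[-45,1,15],"spin":0}
    - {"dp":[-23,0.5,30],"spin":0}
  grip: -0.4

```text
clock: 3.3
position: [0.4701, -0.0076, 0.356]
ee_rot: [1.0, 0.014, 0.002, -0.0]
ft_force: [1.2, 0.3, -0.5]
grip_width: 0.699
grasp_force: 0.0
```

Request:
arm_command:
  plan:
    - {"dp":[0,0,40],"spin":0}
    - {"dp":[0,0,40],"spin":0}
    - {"dp":[0,0,30],"spin":0}
    - {"dp":[0,0,10],"spin":0}
    - {"dp":[0,0,0],"spin":0}

```text
clock: 3.8
position: [0.4719, -0.0073, 0.2341]
ee_rot: [1.0, 0.013, -0.001, 0.0]
ft_force: [0.5, -0.1, -0.5]
grip_width: 0.701
grasp_force: 0.0
```

Request:
arm_command:
  plan:
    - {"dp":[0,0,0],"spin":0}
    - {"dp":[0,0,0],"spin":0}
    - {"dp":[0,0,0],"spin":0}
    - {"dp":[0,0,0],"spin":0}
    - {"dp":[0,0,0],"spin":0}
  grip: 1
  newtons: 60

```text
clock: 4.3
position: [0.4726, -0.007, 0.2359]
ee_rot: [1.0, 0.013, 0.001, -0.0]
ft_force: [-2.0, -0.2, 7.6]
grip_width: 0.152
grasp_force: 58.6
```

Run:
```python
from h import *
o=manip.get_obs();print({k:np.round(o[k],3) for k in("clock","position","ft_force","torque","grip_width","grasp_force")})
```

```text
{'clock': np.float64(4.3), 'position': array([ 0.473, -0.007,  0.236]), 'ft_force': array([-1.96 , -0.236,  7.645]), 'torque': array([0.315, 0.273, 0.073]), 'grip_width': np.float64(0.152), 'grasp_force': np.float64(58.563)}
```

Request:
arm_command:
  plan:
    - {"dp":[0,0,-10],"spin":0}
    - {"dp":[0,0,-25],"spin":0}
    - {"dp":[0,0,-35],"spin":0}
    - {"dp":[0,0,-30],"spin":0}
    - {"dp":[0,0,0],"spin":0}

```text
clock: 4.8
position: [0.4732, -0.0074, 0.3394]
ee_rot: [1.0, 0.012, 0.004, -0.0]
ft_force: [0.9, 0.4, -0.7]
grip_width: 0.151
grasp_force: 58.6
```

Run:
```python
from h import *
o=manip.get_obs();print({k:np.round(o[k],3) for k in("clock","position","ft_force","torque","grip_width","grasp_force","ee_rot")})
w=viewer.camera("wrist");b=viewer.camera("side")
print([(np.round(d["position"],3).tolist(),round(d["score"],2)) for d in finder.find_in("side","scoop_in")])
c=np.zeros((600,800,3),np.uint8);c[:384,:512]=w;c[384:600,0:384]=cv2.resize(b[120:228,210:402],(384,216),interpolation=cv2.INTER_CUBIC)
g=np.array(o["position"])-[0,0,.155];print(g,proj("side",g),proj("side",g+[.1195,0,-.079]),proj("side",g+[.0475,0,-.079]))
c[0:280,512:800]=cv2.resize(b[140:210,235:307],(288,280),interpolation=cv2.INTER_CUBIC)
cv2.imwrite("pics/e.png",c)
```

```text
{'clock': np.float64(4.8), 'position': array([ 0.473, -0.007,  0.339]), 'ft_force': array([ 0.92 ,  0.364, -0.725]), 'torque': array([-0.061,  0.028, -0.022]), 'grip_width': np.float64(0.151), 'grasp_force': np.float64(58.624), 'ee_rot': array([ 1.   ,  0.012,  0.004, -0.   ])}
[([0.342, 0.114, 0.008], 0.71), ([0.54, -0.104, 0.099], 0.67), ([0.331, -0.136, 0.014], 0.63), ([0.539, -0.001, 0.112], 0.58)]
[ 0.47316898 -0.00739135  0.18441829] [301.47620971 161.62119674] [260.03665783 183.73725248] [284.33324669 184.48672901]
```

View pics/e.png

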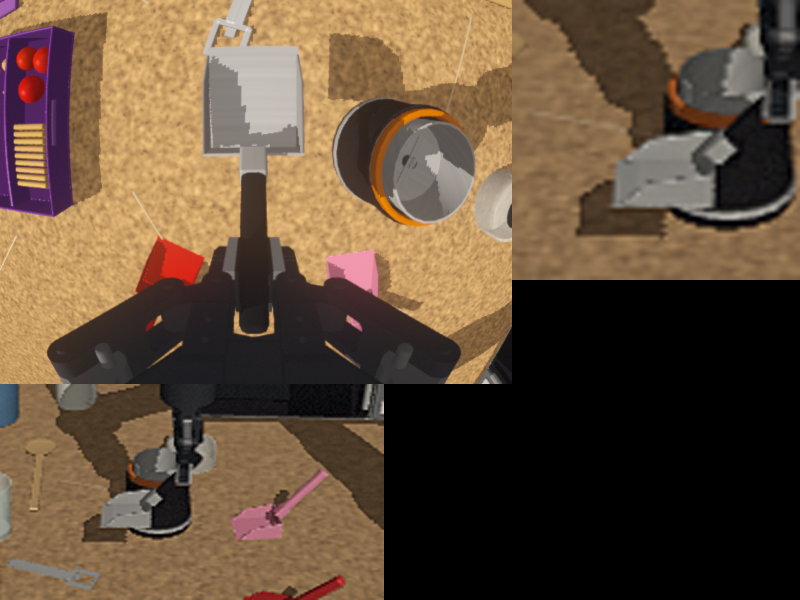

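The scoop hangs level at side crop (665,175). The cup rim shows in the wrist view centred near (429,171). I'll test how the grip holds at the lowest force.

Request:
arm_command:
  plan:
    - {"dp":[0,0,0],"spin":0}
    - {"dp":[0,0,0],"spin":0}
    - {"dp":[0,0,0],"spin":0}
  newtons: 20

```text
clock: 5.25
position: [0.472, -0.0073, 0.334]
ee_rot: [1.0, 0.012, -0.001, 0.0]
ft_force: [0.3, -0.6, -0.9]
grip_width: 0.152
grasp_force: 58.5
```

```bash
cat >> h.py <<'E'
def pitch(pr=True):
    "row where the shiny pan's lip meets the background, along wrist columns -> predicted lip rows per pitch"
    o=manip.get_obs();T=np.eye(4);T[:3,:3]=Rn.from_quat(o["ee_rot"]).as_matrix();T[:3,3]=o["position"]
    out=[]
    for a in range(-20,75,5):
        t=np.radians(a);out.append([a]+[tuple(proj("wrist",(T@np.r_[x*np.cos(t)-d*np.sin(t),y,.155+x*np.sin(t)+d*np.cos(t),1])[:3]).round(0).astype(int).tolist()) for x,y,d in((.1195,-.031,.079),(.1195,.031,.079),(.0475,0,.079))])
    return out
E
python3 - <<'E'
from h import *
w0=cv2.imread("pics/e.png")[:384,:512];o=manip.get_obs();print(o["grasp_force"],o["clock"])
w=viewer.camera("wrist")
print("diff",np.abs(w.astype(int)-w0)[:240,190:310].mean())
P=[onz("wrist",u,.118) for u in[(383,170),(475,172),(430,121),(425,222)]]
for p in P:print(p.round(4))
print(np.mean(P,0).round(4),np.mean([np.linalg.norm((p-np.mean(P,0))[:2]) for p in P]))
for r in pitch():print(r)
c=np.hstack([w0[:330,150:],w[:330,150:]]);cv2.imwrite("pics/f.png",c)
E
```

```text
58.492666482925415 5.25
diff 6.599074074074074
[ 0.5111 -0.0951  0.118 ]
[ 0.5144 -0.1813  0.118 ]
[ 0.5483 -0.1292  0.118 ]
[ 0.4727 -0.139   0.118 ]
[ 0.5116 -0.1362  0.118 ] 0.04065624072882889
[-20, (194, -4), (311, -4), (253, 114)]
[-15, (198, 8), (307, 8), (253, 122)]
[-10, (201, 20), (304, 20), (253, 131)]
[-5, (204, 33), (301, 33), (253, 139)]
[0, (207, 45), (299, 45), (253, 148)]
[5, (209, 58), (297, 58), (253, 157)]
[10, (211, 70), (295, 70), (253, 166)]
[15, (212, 83), (293, 83), (253, 176)]
[20, (214, 95), (292, 95), (253, 185)]
[25, (215, 108), (291, 108), (253, 195)]
[30, (216, 121), (290, 121), (253, 205)]
[35, (217, 134), (289, 134), (253, 215)]
[40, (218, 146), (288, 146), (253, 224)]
[45, (219, 159), (287, 159), (253, 234)]
[50, (219, 172), (287, 172), (253, 244)]
[55, (220, 185), (286, 184), (253, 254)]
[60, (220, 197), (286, 197), (253, 264)]
[65, (221, 210), (285, 210), (253, 274)]
[70, (221, 223), (285, 223), (253, 284)]
```

Request:
arm_command:
  plan:
    - {"dp":[0,0,0],"spin":0}
    - {"dp":[0,0,0],"spin":0}
    - {"dp":[0,0,0],"spin":0}
  grip: 0.99
  newtons: 20

```text
clock: 5.6
position: [0.4721, -0.0073, 0.3347]
ee_rot: [1.0, 0.012, -0.0, -0.0]
ft_force: [-0.8, 0.4, -2.1]
grip_width: 0.154
grasp_force: 58.5
```

Run:
```python
from h import *
w0=cv2.imread("pics/e.png")[:384,:512];o=manip.get_obs();print(o["grasp_force"],o["clock"],o["position"])
w=viewer.camera("wrist");cv2.imwrite("pics/w5.png",w)
print("diff",np.abs(w.astype(int)-w0)[:240,190:310].mean())
# saturation profile down column 240
for im in(w0,w):print(cv2.cvtColor(im,cv2.COLOR_BGR2HSV)[10:170:8,225:245,1].mean(1).round(0).astype(int).tolist())
```

```text
58.49304020404816 5.6 [ 0.47213252 -0.00726443  0.33466649]
diff 5.9384143518518515
[37, 21, 22, 61, 101, 16, 15, 16, 17, 17, 18, 18, 20, 20, 20, 22, 22, 21, 21, 95]
[24, 23, 43, 105, 91, 16, 16, 16, 17, 18, 18, 18, 19, 20, 20, 22, 22, 21, 21, 96]
```

Request:
arm_command:
  plan:
    - {"dp":[-5,-30,0],"spin":0}
    - {"dp":[-5,-48,0],"spin":0}
    - {"dp":[-5,-49,0],"spin":0}
    - {"dp":[-5,-49,0],"spin":0}
    - {"dp":[-5,-49,0],"spin":0}

```text
clock: 6.15
position: [0.441, 0.2188, 0.335]
ee_rot: [1.0, 0.012, 0.0, -0.0]
ft_force: [1.2, 0.8, -0.7]
grip_width: 0.153
grasp_force: 58.5
```

Request:
arm_command:
  plan:
    - {"dp":[-5,-49,0],"spin":0}
    - {"dp":[-5,-40,0],"spin":0}
    - {"dp":[0,-25,0],"spin":0}
    - {"dp":[0,0,0],"spin":0.069}
    - {"dp":[0,0,0],"spin":0}

```text
clock: 6.65
position: [0.4285, 0.3314, 0.3345]
ee_rot: [1.0, -0.022, -0.0, 0.0]
ft_force: [0.5, -0.3, -0.9]
grip_width: 0.152
grasp_force: 58.5
```

Run:
```python
from h import *
o=manip.get_obs();print(o["grasp_force"],o["clock"],o["position"],o["ee_rot"])
w=viewer.camera("wrist");a=viewer.camera("scene");b=viewer.camera("side");cv2.imwrite("pics/g_sc.png",a);cv2.imwrite("pics/g_sd.png",b)
for c in("wrist","scene","side"):print([(np.round(d["position"],3).tolist(),round(d["score"],2)) for d in finder.find_in(c,"lump0_mid")])
cv2.imwrite("pics/g.png",cv2.resize(w[:,0:512],(800,600),interpolation=cv2.INTER_CUBIC))
```

```text
58.51845860481262 6.65 [0.42848397 0.33143956 0.33445619] [ 9.99758138e-01 -2.19915612e-02 -1.59598340e-04  1.06704082e-04]
[([0.589, 0.336, 0.018], 0.85)]
[([0.737, -0.342, 0.008], 0.42), ([0.598, 0.34, 0.018], 0.4)]
[([0.737, -0.329, 0.008], 0.52), ([0.511, -0.111, 0.101], 0.17)]
```

View pics/g.png

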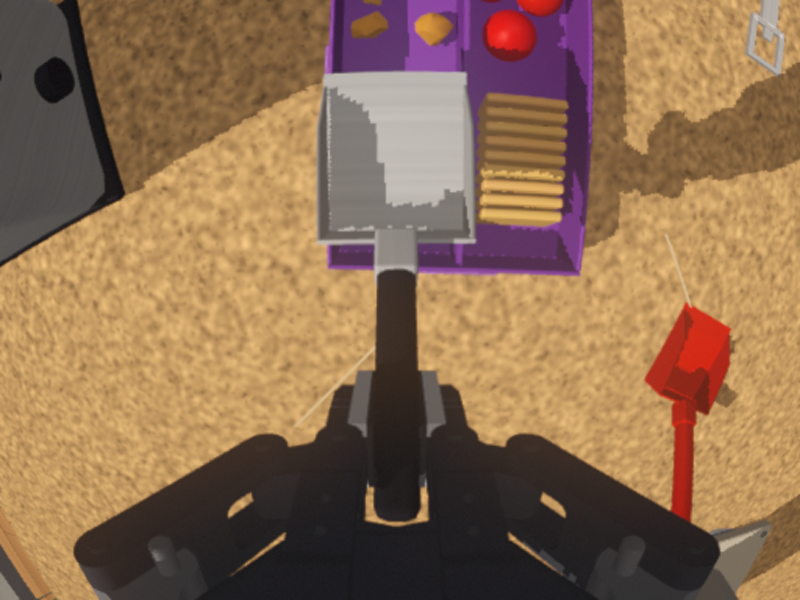

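The box's back edge is seen from (328,272) to (580,274), with the parting wall at (461,268). Two lumps are visible, at (370,25) and (434,28).

Run:
```python
from h import *
s=.64
for n,u,z in[("BL",(328,273),.044),("BR",(581,274),.044),("part",(461,268),.040),("part top",(463,30),.04),("left up",(331,20),.044),("right up",(592,20),.044),("lumpL",(370,25),.014),("lumpR",(434,28),.014)]:
    print(n,onz("wrist",(u[0]*s,u[1]*s),z).round(4))
```

```text
BL [0.4459 0.3685 0.044 ]
BR [0.4394 0.2169 0.044 ]
part [0.4445 0.291  0.04  ]
part top [0.5838 0.2852 0.04  ]
left up [0.5921 0.3586 0.044 ]
right up [0.5946 0.2074 0.044 ]
lumpL [0.5964 0.3384 0.014 ]
lumpR [0.5928 0.2991 0.014 ]
```

Request:
arm_command:
  plan:
    - {"dp":[0,1,25],"spin":0}
    - {"dp":[0,0,40],"spin":0}
    - {"dp":[0,0,22],"spin":0}
    - {"dp":[0,0,6],"spin":0}
    - {"dp":[0,0,2],"spin":0}

```text
clock: 7.45
position: [0.4288, 0.3295, 0.2399]
ee_rot: [1.0, -0.022, -0.0, 0.0]
ft_force: [-0.1, 0.7, -1.1]
grip_width: 0.15
grasp_force: 58.5
```

Request:
arm_command:
  plan:
    - {"dp":[0,0,1],"spin":0}
    - {"dp":[0,0,0],"spin":0}

```text
clock: 7.65
position: [0.4292, 0.33, 0.2399]
ee_rot: [1.0, -0.022, 0.001, -0.001]
ft_force: [0.0, -0.2, -1.0]
grip_width: 0.155
grasp_force: 58.5
```

Request:
arm_command:
  plan:
    - {"dp":[0,0,1],"spin":0}
    - {"dp":[0,0,0],"spin":0}

```text
clock: 7.85
position: [0.429, 0.3301, 0.2391]
ee_rot: [1.0, -0.022, 0.001, -0.001]
ft_force: [-2.6, -0.2, 5.3]
grip_width: 0.152
grasp_force: 59.4
```

Request:
arm_command:
  plan:
    - {"dp":[0,0,1],"spin":0}
    - {"dp":[0,0,0],"spin":0}

```text
clock: 8.05
position: [0.4288, 0.3302, 0.2389]
ee_rot: [1.0, -0.022, 0.001, -0.001]
ft_force: [-6.5, -4.4, 15.9]
grip_width: 0.155
grasp_force: 60.8
```

Request:
arm_command:
  plan:
    - {"dp":[5,0,-1.2],"spin":0}
    - {"dp":[15,0,0],"spin":0}
    - {"dp":[20,0,0],"spin":0}
    - {"dp":[20,0,0],"spin":0}
    - {"dp":[15,0,0],"spin":0}

```text
clock: 8.55
position: [0.5052, 0.3269, 0.2391]
ee_rot: [1.0, -0.022, 0.0, -0.001]
ft_force: [-7.1, 0.4, 10.5]
grip_width: 0.15
grasp_force: 60.1
```

Request:
arm_command:
  plan:
    - {"dp":[10,0,0],"spin":0}
    - {"dp":[7,0,0],"spin":0}
    - {"dp":[4,0,0],"spin":0}
    - {"dp":[2,0,0],"spin":0}
    - {"dp":[0,0,0],"spin":0}

```text
clock: 9.05
position: [0.5272, 0.3261, 0.2391]
ee_rot: [1.0, -0.022, 0.0, -0.001]
ft_force: [-5.9, 0.5, 8.8]
grip_width: 0.151
grasp_force: 59.8
```

Run:
```python
from h import *
o=manip.get_obs();print(o["grasp_force"],o["clock"],o["position"],o["ee_rot"],o["ft_force"])
w=viewer.camera("wrist");b=viewer.camera("side");a=viewer.camera("scene")
c=np.zeros((600,800,3),np.uint8);c[:330,:512]=w[:330]
c[330:600,0:400]=cv2.resize(a[225:350,270:440],(400,270),interpolation=cv2.INTER_CUBIC)
c[330:600,400:800]=cv2.resize(b[215:310,210:350],(400,270),interpolation=cv2.INTER_CUBIC)
c[0:330,512:800]=cv2.resize(w[0:150,190:320],(288,330),interpolation=cv2.INTER_CUBIC)
cv2.imwrite("pics/i.png",c)
```

```text
59.8423433303833 9.05 [0.52720936 0.32612802 0.2391346 ] [ 9.99758220e-01 -2.19715505e-02  2.62250360e-04 -8.27313900e-04] [-5.94394944  0.52795364  8.84077766]
```

View pics/i.png

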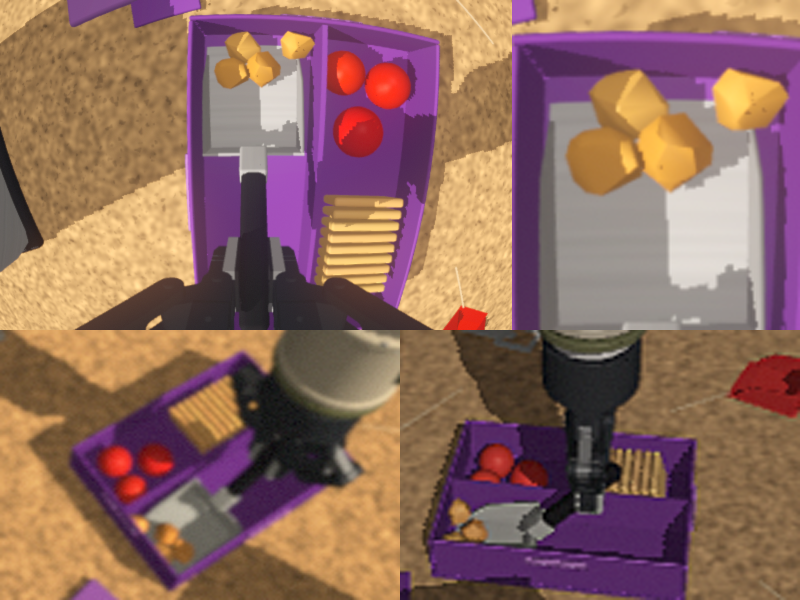

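Three lumps are on the pan, and a fourth sits at its front right corner, at (297,43). I'll finish the push, and use the chance to test light grip while the pan rests on the floor.

Request:
arm_command:
  plan:
    - {"dp":[3,0,0],"spin":0}
    - {"dp":[2,0,0],"spin":0}
    - {"dp":[0,0,0],"spin":0}

```text
clock: 9.5
position: [0.5295, 0.327, 0.2391]
ee_rot: [1.0, -0.021, -0.003, -0.0]
ft_force: [-23.4, -1.2, 21.1]
grip_width: 0.153
grasp_force: 61.2
```

Request:
arm_command:
  plan:
    - {"dp":[0,0,0],"spin":0}
    - {"dp":[0,0,0],"spin":0}
  grip: 0.7
  newtons: 20

```text
clock: 9.7
position: [0.5295, 0.3269, 0.2391]
ee_rot: [1.0, -0.021, -0.003, -0.0]
ft_force: [-22.7, -1.1, 20.2]
grip_width: 0.152
grasp_force: 60.2
```

Request:
arm_command:
  plan:
    - {"dp":[0,0,0],"spin":0}
    - {"dp":[0,0,0],"spin":0}
  grip: 0.68

```text
clock: 9.9
position: [0.5299, 0.3272, 0.239]
ee_rot: [1.0, -0.021, -0.002, -0.001]
ft_force: [-17.0, 1.0, 15.5]
grip_width: 0.158
grasp_force: 18.4
```

Request:
arm_command:
  plan:
    - {"dp":[-1,0,-0.5],"spin":0}
    - {"dp":[0,0,0],"spin":0}
  grip: 0.67

```text
clock: 10.1
position: [0.5312, 0.3254, 0.2388]
ee_rot: [1.0, -0.022, 0.0, -0.0]
ft_force: [-1.8, 2.0, 2.9]
grip_width: 0.164
grasp_force: 2.1
```

Request:
arm_command:
  plan:
    - {"dp":[0,0,0],"spin":0}
    - {"dp":[0,0,0],"spin":0}
  grip: 0.66

```text
clock: 10.3
position: [0.5312, 0.3249, 0.2384]
ee_rot: [1.0, -0.022, 0.0, -0.0]
ft_force: [-0.3, 1.4, 0.1]
grip_width: 0.169
grasp_force: 0.3
```

Run:
```python
from h import *
o=manip.get_obs();print(o["grasp_force"],o["clock"],o["position"],o["ft_force"])
w=viewer.camera("wrist")
for r in pitch()[2:8]:print(r)
c=cv2.resize(w[0:200,180:340],(480,600),interpolation=cv2.INTER_CUBIC)
cv2.imwrite("pics/j.png",c)
```

```text
0.2530116308480501 10.3 [0.5312296  0.32489389 0.2384024 ] [-0.25350122  1.44208629  0.05954251]
[-10, (201, 20), (304, 20), (253, 131)]
[-5, (204, 33), (301, 33), (253, 139)]
[0, (207, 45), (299, 45), (253, 148)]
[5, (209, 58), (297, 58), (253, 157)]
[10, (211, 70), (295, 70), (253, 166)]
[15, (212, 83), (293, 83), (253, 176)]
```

View pics/j.png

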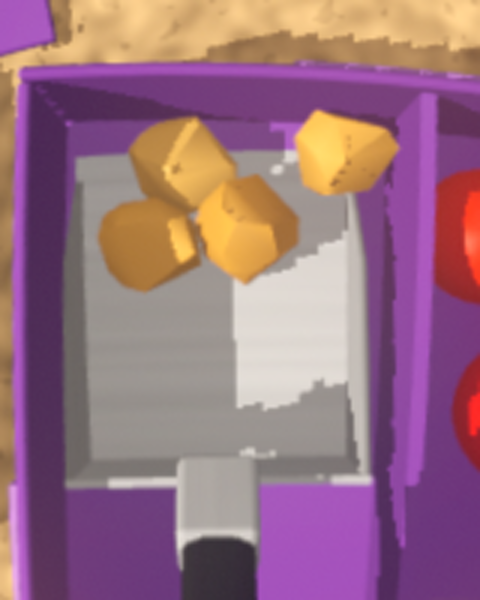

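Grip force follows the closure finely: 0.68 gives 18 N and 0.67 gives 2 N, so a light grip should let gravity tip the pan. Three lumps are in the pan. The fourth is wedged at the right lip corner, at (345,150), stopping the last 7 mm. I'll back off, shift right and push again.

Request:
arm_command:
  plan:
    - {"dp":[0,0,0],"spin":0}
    - {"dp":[0,0,0],"spin":0}
    - {"dp":[-8,0,-0.5],"spin":0}
    - {"dp":[-12,2,0],"spin":0}
    - {"dp":[0,2,0],"spin":0}
  grip: 1
  newtons: 50

```text
clock: 10.85
position: [0.5088, 0.3227, 0.2388]
ee_rot: [1.0, -0.021, -0.001, 0.0]
ft_force: [0.0, 0.6, -1.0]
grip_width: 0.154
grasp_force: 49.3
```

Request:
arm_command:
  plan:
    - {"dp":[10,0,0.5],"spin":0}
    - {"dp":[16,0,0],"spin":0}
    - {"dp":[3,0,0],"spin":0}
    - {"dp":[0,0,0],"spin":0}

```text
clock: 11.25
position: [0.5397, 0.3209, 0.2387]
ee_rot: [1.0, -0.022, -0.001, 0.0]
ft_force: [-7.5, -1.2, 8.2]
grip_width: 0.151
grasp_force: 50.4
```

Run:
```python
from h import *
o=manip.get_obs();print(o["grasp_force"],o["clock"],o["position"],o["ft_force"])
w=viewer.camera("wrist")
c=cv2.resize(w[0:200,180:340],(480,600),interpolation=cv2.INTER_CUBIC)
cv2.imwrite("pics/k.png",c)
```

```text
50.4476273059845 11.25 [0.5397283  0.32088931 0.23868123] [-7.50547954 -1.16222312  8.19535435]
```

View pics/k.png

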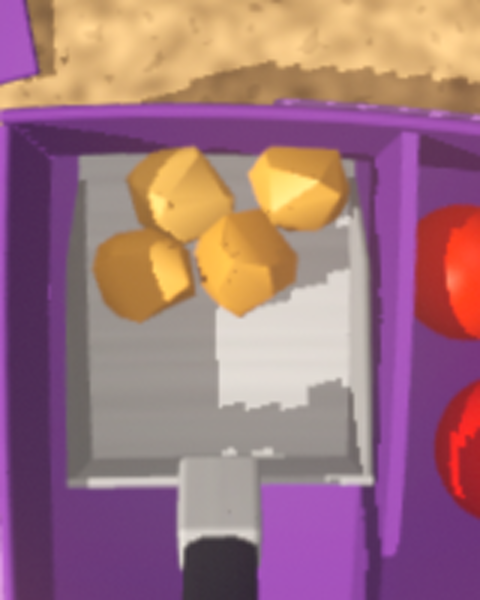

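All four lumps now lie on the pan floor behind the lip, at (180,190), (300,187), (140,275) and (245,262). I'll lift gently and carry.

Request:
arm_command:
  plan:
    - {"dp":[-1,0,-1],"spin":0}
    - {"dp":[-0.5,0,-4],"spin":0}
    - {"dp":[0,0,-9],"spin":0}
    - {"dp":[0,0,-15],"spin":0}
    - {"dp":[0,0,-22],"spin":0}

```text
clock: 11.8
position: [0.5379, 0.3206, 0.2897]
ee_rot: [1.0, -0.022, -0.001, 0.001]
ft_force: [0.6, -0.2, -0.4]
grip_width: 0.156
grasp_force: 51.0
```

Request:
arm_command:
  plan:
    - {"dp":[0,0,-28],"spin":0}
    - {"dp":[0,0,-26],"spin":0}
    - {"dp":[0,0,-18],"spin":0}
    - {"dp":[0,0,-11],"spin":0}
    - {"dp":[0,0,-4],"spin":0}

```text
clock: 12.3
position: [0.5381, 0.3209, 0.3782]
ee_rot: [1.0, -0.022, 0.001, -0.001]
ft_force: [0.0, 0.9, -1.0]
grip_width: 0.153
grasp_force: 51.0
```

```bash
cat >> h.py <<'E'
def amber(im,x0=195,x1=312):
    h=cv2.cvtColor(im,cv2.COLOR_BGR2HSV);m=cv2.inRange(h,(10,140,90),(26,255,255));m[:, :x0]=0;m[:,x1:]=0
    k,l,s,c=cv2.connectedComponentsWithStats(m);return [(c[i].round(0).tolist(),int(s[i,4])) for i in range(1,k) if s[i,4]>60]
E
python3 - <<'E'
from h import *
o=manip.get_obs();print(o["grasp_force"],o["clock"],o["position"],o["ft_force"])
w=viewer.camera("wrist");cv2.imwrite("pics/w11.png",w);k=cv2.imread("pics/k.png")
print(amber(w)); print(amber(cv2.resize(k,(160,200)),0,160))
print([(np.round(d["position"],3).tolist(),round(d["score"],2)) for d in finder.find_in("wrist","lump0_mid")])
for r in pitch()[3:7]:print(r)
# pan lip row: grey (low sat) extent by column
h=cv2.cvtColor(w,cv2.COLOR_BGR2HSV)[...,1]
print(h[20:100:4,215:222].mean(1).round(0).tolist())
E
```

```text
51.02266073226929 12.3 [0.53810628 0.32090208 0.37818641] [ 0.03045879  0.85551286 -1.02747459]
[([254.0, 77.0], 2907), ([301.0, 222.0], 82)]
[([71.0, 77.0], 2901)]
[([0.62, 0.332, 0.156], 0.89)]
[-5, (204, 33), (301, 33), (253, 139)]
[0, (207, 45), (299, 45), (253, 148)]
[5, (209, 58), (297, 58), (253, 157)]
[10, (211, 70), (295, 70), (253, 166)]
[93.0, 94.0, 93.0, 93.0, 101.0, 114.0, 117.0, 117.0, 118.0, 15.0, 16.0, 15.0, 18.0, 20.0, 23.0, 81.0, 163.0, 153.0, 161.0, 154.0]
```

Request:
arm_command:
  plan:
    - {"dp":[-2,8,0],"spin":0}
    - {"dp":[-4,16,0],"spin":0}
    - {"dp":[-6,24,0],"spin":0}
    - {"dp":[-8,32,0],"spin":0}
    - {"dp":[-8,40,0],"spin":0}

```text
clock: 12.9
position: [0.5037, 0.2015, 0.3751]
ee_rot: [1.0, -0.021, -0.001, 0.0]
ft_force: [0.9, -0.4, -1.2]
grip_width: 0.153
grasp_force: 50.9
```

Request:
arm_command:
  plan:
    - {"dp":[-8,45,0],"spin":0}
    - {"dp":[-8,45,0],"spin":0}
    - {"dp":[-8,45,0],"spin":0}
    - {"dp":[-8,45,0],"spin":0}
    - {"dp":[-8,42,0],"spin":0}

```text
clock: 13.4
position: [0.4534, -0.0203, 0.3755]
ee_rot: [1.0, -0.023, -0.001, 0.0]
ft_force: [1.6, -0.8, -1.8]
grip_width: 0.155
grasp_force: 50.9
```

Request:
arm_command:
  plan:
    - {"dp":[-8,36,0],"spin":0}
    - {"dp":[-8,30,0],"spin":0}
    - {"dp":[-6,24,0],"spin":0}
    - {"dp":[-5,16,0],"spin":0}
    - {"dp":[-3,10,0],"spin":0}

```text
clock: 13.9
position: [0.4186, -0.1339, 0.3757]
ee_rot: [1.0, -0.023, -0.001, -0.0]
ft_force: [-0.3, -0.1, -1.1]
grip_width: 0.153
grasp_force: 50.9
```

Run:
```python
from h import *
o=manip.get_obs();print(o["grasp_force"],o["clock"],o["position"],o["ee_rot"],o["ft_force"])
w=viewer.camera("wrist");a=viewer.camera("scene");b=viewer.camera("side")
for n,i in(("w12",w),("s12",a),("d12",b)):cv2.imwrite(f"pics/{n}.png",i)
print(amber(w))
for c in("side","scene","wrist"):print(c,[(np.round(d["position"],3).tolist(),round(d["score"],2)) for d in finder.find_in(c,"cup_in")])
# orange collar: earlier wrist view (e.png) known pose -> use as is; now fit from side & scene first pictures by template of ring z=.104 r=.049 outer
from scipy.optimize import minimize
def ringfit(c,im):
    h=cv2.cvtColor(im,cv2.COLOR_BGR2HSV);m=cv2.inRange(h,(5,170,110),(16,255,255));
    k,l,s,ce=cv2.connectedComponentsWithStats(m);print(c,[(s[i].tolist()) for i in range(1,k) if s[i,4]>25])
for c,f in(("scene","a"),("side","b")):ringfit(c,cv2.imread(f"pics/{f}.png"))
for P in((.512,-.136),(.515,-.125)):
  for c in("scene","side"):
    q=np.array([proj(c,np.array([P[0]+.049*np.cos(t),P[1]+.049*np.sin(t),.104])) for t in np.linspace(0,6.28,60)]);print(P,c,"x",q[:,0].min().round(1),q[:,0].max().round(1),"ymax",q[:,1].max().round(1))
```

```text
50.932581424713135 13.9 [ 0.41857754 -0.13385193  0.3756502 ] [ 9.99732354e-01 -2.31262842e-02 -6.20375270e-04 -1.07013372e-04] [-0.3314918  -0.09473891 -1.12120167]
[([261.0, 37.0], 736), ([252.0, 77.0], 3007), ([308.0, 118.0], 95)]
side [([0.507, -0.106, 0.07], 0.71)]
scene [([0.533, -0.114, 0.066], 0.92)]
wrist [([0.543, -0.169, 0.099], 0.71), ([0.459, -0.334, 0.045], 0.39)]
scene [[40, 83, 11, 9, 55], [244, 147, 28, 9, 118], [387, 161, 18, 14, 36], [361, 175, 29, 27, 47], [340, 181, 20, 23, 37], [344, 301, 8, 7, 44], [334, 311, 7, 7, 42], [355, 317, 9, 7, 43]]
side [[274, 159, 30, 13, 113]]
(0.512, -0.136) scene x 240.0 277.7 ymax 154.9
(0.512, -0.136) side x 273.2 303.8 ymax 171.1
(0.515, -0.125) scene x 241.5 279.4 ymax 158.0
(0.515, -0.125) side x 272.1 302.8 ymax 172.9
```

Run:
```python
from h import *
w=cv2.imread("pics/w12.png");h=cv2.cvtColor(w,cv2.COLOR_BGR2HSV)
m=cv2.inRange(h,(3,150,90),(17,255,255));m[90:]=0
k,l,s,c=cv2.connectedComponentsWithStats(m);print([s[i].tolist() for i in range(1,k) if s[i,4]>40])
i=1+np.argmax([s[j,4] if s[j,1]<70 else 0 for j in range(1,k)]);ys,xs=np.where(l==i)
# outer edge of arc: per column topmost pixel
P=np.array([onz("wrist",(x,ys[xs==x].min()),.104)[:2] for x in np.unique(xs)])
A=np.c_[2*P,np.ones(len(P))];q=np.linalg.lstsq(A,(P**2).sum(1),rcond=None)[0];print("free",q[:2],np.sqrt(q[2]+q[:2]@q[:2]))
from scipy.optimize import least_squares
r=least_squares(lambda c:np.linalg.norm(P-c,axis=1)-.049,[.512,-.133],loss="soft_l1",f_scale=.001);print(r.x,np.abs(r.fun).mean(),P.min(0),P.max(0),len(P))
```

```text
[[211, 25, 113, 65, 928], [214, 49, 80, 41, 1081]]
free [ 0.52236567 -0.1382665 ] 0.02422206298987254
[ 0.49292353 -0.15027974] 0.0042878155422089986 [ 0.51356552 -0.16807274] [ 0.54346352 -0.10410295] 80
```

Run:
```python
from h import *
from scipy.optimize import least_squares
w=cv2.imread("pics/w12.png");h=cv2.cvtColor(w,cv2.COLOR_BGR2HSV)
m=cv2.inRange(h,(3,150,90),(17,255,255));m[90:]=0
k,l,s,c=cv2.connectedComponentsWithStats(m);i=[j for j in range(1,k) if s[j,2]==113][0];ys,xs=np.where(l==i)
P=np.array([onz("wrist",(x,ys[xs==x].min()),.104)[:2] for x in np.unique(xs)])
r=least_squares(lambda c:np.linalg.norm(P-c,axis=1)-.049,[.512,-.133],loss="soft_l1",f_scale=.001);print(r.x,np.abs(r.fun).mean(),P.min(0),P.max(0),len(P))
for r in pitch()[3:7]:print(r)
print(h[20:100:4,215:222,1].mean(1).round(0).tolist())
```

```text
[ 0.51387751 -0.14335051] 0.0002192237937779737 [ 0.51668184 -0.19215075] [ 0.56339037 -0.1029902 ] 113
[-5, (204, 33), (301, 33), (253, 139)]
[0, (207, 45), (299, 45), (253, 148)]
[5, (209, 58), (297, 58), (253, 157)]
[10, (211, 70), (295, 70), (253, 166)]
[129.0, 128.0, 127.0, 130.0, 133.0, 130.0, 191.0, 243.0, 209.0, 18.0, 19.0, 18.0, 25.0, 25.0, 27.0, 104.0, 178.0, 162.0, 171.0, 168.0]
```

Cup centre is about (0.513,-0.142) from the collar arc. I'll align, lower onto the rim, then loosen.

Request:
arm_command:
  plan:
    - {"dp":[0,2,3],"spin":0}
    - {"dp":[0,2,5],"spin":0}
    - {"dp":[0,0,4],"spin":0}
    - {"dp":[0,0,2],"spin":0}
    - {"dp":[0,0,0],"spin":0}

```text
clock: 14.7
position: [0.4195, -0.1362, 0.362]
ee_rot: [1.0, -0.022, -0.0, -0.0]
ft_force: [0.2, 0.5, -1.7]
grip_width: 0.147
grasp_force: 50.9
```

Request:
arm_command:
  plan:
    - {"dp":[0,0,0],"spin":0}
    - {"dp":[0,0,0],"spin":0}
  grip: 0.678
  newtons: 20

```text
clock: 14.9
position: [0.4197, -0.1363, 0.3626]
ee_rot: [1.0, -0.022, 0.0, 0.0]
ft_force: [0.4, -0.6, -1.8]
grip_width: 0.162
grasp_force: 11.2
```

```bash
cat >> h.py <<'E'
def st(tag):
    o=manip.get_obs();w=viewer.camera("wrist");cv2.imwrite(f"pics/{tag}.png",w);h=cv2.cvtColor(w,cv2.COLOR_BGR2HSV)[...,1].astype(float)
    print({k:np.round(o[k],4).tolist() for k in("clock","position","ft_force","grasp_force")});print("amber",amber(w))
    # pitch from back-wall/handle joint: low-sat runs in columns
    for x in(216,290,253):
        g=h[:,x-2:x+3].mean(1)<45;d=np.diff(np.r_[0,g.astype(int),0]);print(x,[(a,b) for a,b in zip(np.where(d==1)[0],np.where(d==-1)[0]) if b-a>8 and a<230])
E
python3 - <<'E'
from h import *
st("w14")
E
```

```text
{'clock': 14.9, 'position': [0.4197, -0.1363, 0.3626], 'ft_force': [0.409, -0.5536, -1.8419], 'grasp_force': 11.1647}
amber [([241.0, 49.0], 1134), ([252.0, 77.0], 3000), ([308.0, 121.0], 98)]
216 [(np.int64(53), np.int64(81)), (np.int64(103), np.int64(163))]
290 [(np.int64(39), np.int64(49)), (np.int64(75), np.int64(163))]
253 [(np.int64(31), np.int64(41)), (np.int64(45), np.int64(54)), (np.int64(102), np.int64(180))]
```

Request:
arm_command:
  plan:
    - {"dp":[0,0,0],"spin":0}
    - {"dp":[0,0,0],"spin":0}
  grip: 0.674

```text
clock: 15.15
position: [0.4197, -0.1363, 0.3626]
ee_rot: [1.0, -0.022, 0.0, 0.0]
ft_force: [-0.2, 0.3, -0.6]
grip_width: 0.167
grasp_force: 3.5
```

Run:
```python
from h import *
st("w15")
```

```text
{'clock': 15.15, 'position': [0.4197, -0.1363, 0.3626], 'ft_force': [-0.1916, 0.2587, -0.5562], 'grasp_force': 3.5189}
amber [([238.0, 52.0], 1219), ([253.0, 83.0], 2821), ([308.0, 121.0], 102)]
216 [(np.int64(53), np.int64(88)), (np.int64(107), np.int64(167))]
290 [(np.int64(39), np.int64(56)), (np.int64(80), np.int64(166))]
253 [(np.int64(31), np.int64(60)), (np.int64(107), np.int64(183))]
```

Request:
arm_command:
  plan:
    - {"dp":[4,0,-3],"spin":0}
    - {"dp":[4,0,-3],"spin":0}
    - {"dp":[5,0,-2.5],"spin":0}
    - {"dp":[0,0,0],"spin":0}

```text
clock: 15.6
position: [0.4334, -0.1368, 0.3714]
ee_rot: [1.0, -0.022, 0.001, 0.0]
ft_force: [0.5, 1.0, 0.3]
grip_width: 0.163
grasp_force: 3.6
```

Run:
```python
from h import *
st("w16")
```

```text
{'clock': 15.6, 'position': [0.4334, -0.1368, 0.3714], 'ft_force': [0.4532, 1.0331, 0.275], 'grasp_force': 3.5585}
amber [([244.0, 68.0], 1275), ([252.0, 94.0], 2621), ([307.0, 135.0], 116)]
216 [(np.int64(75), np.int64(101)), (np.int64(113), np.int64(173))]
290 [(np.int64(90), np.int64(173))]
253 [(np.int64(63), np.int64(72)), (np.int64(117), np.int64(187))]
```

Request:
arm_command:
  plan:
    - {"dp":[4,0,-3],"spin":0}
    - {"dp":[4,0,-2.5],"spin":0}
    - {"dp":[4,0,-2],"spin":0}
    - {"dp":[0,0,0],"spin":0}

```text
clock: 16.05
position: [0.4452, -0.1374, 0.3787]
ee_rot: [1.0, -0.022, 0.0, 0.0]
ft_force: [0.2, -0.6, -0.5]
grip_width: 0.163
grasp_force: 3.6
```

Run:
```python
from h import *
st("w17")
```

```text
{'clock': 16.05, 'position': [0.4452, -0.1374, 0.3787], 'ft_force': [0.2241, -0.5792, -0.4891], 'grasp_force': 3.6094}
amber [([248.0, 82.0], 1278), ([252.0, 103.0], 2465), ([307.0, 146.0], 131)]
216 [(np.int64(86), np.int64(113)), (np.int64(118), np.int64(180))]
290 [(np.int64(99), np.int64(179))]
253 [(np.int64(126), np.int64(192))]
```

Request:
arm_command:
  plan:
    - {"dp":[-3,0,2],"spin":0}
    - {"dp":[3,0,0],"spin":0}
    - {"dp":[4,0,0],"spin":0}
    - {"dp":[4,0,-1],"spin":0}
    - {"dp":[0,0,0],"spin":0}

```text
clock: 16.6
position: [0.4532, -0.1377, 0.3775]
ee_rot: [1.0, -0.022, 0.0, 0.0]
ft_force: [0.9, -1.0, -1.4]
grip_width: 0.16
grasp_force: 3.5
```

Run:
```python
from h import *
st("w18")
```

```text
{'clock': 16.6, 'position': [0.4532, -0.1377, 0.3775], 'ft_force': [0.8737, -1.0233, -1.3971], 'grasp_force': 3.5182}
amber [([257.0, 96.0], 3215), ([205.0, 121.0], 269), ([307.0, 156.0], 128), ([273.0, 180.0], 74)]
216 [(np.int64(84), np.int64(110)), (np.int64(117), np.int64(178))]
290 [(np.int64(97), np.int64(178))]
253 [(np.int64(124), np.int64(191))]
```

Run:
```python
from h import *
w=viewer.camera("wrist");b=viewer.camera("side");a=viewer.camera("scene")
c=np.zeros((600,800,3),np.uint8)
c[:400,:400]=cv2.resize(w[20:220,155:355],(400,400),interpolation=cv2.INTER_CUBIC)
c[:400,400:]=cv2.resize(b[125:205,245:325],(400,400),interpolation=cv2.INTER_CUBIC)
c[400:,:300]=cv2.resize(a[115:185,220:325],(300,200),interpolation=cv2.INTER_CUBIC)
c[400:,300:800]=cv2.resize(cv2.imread("pics/w17.png")[40:140,170:420],(500,200),interpolation=cv2.INTER_CUBIC)
cv2.imwrite("pics/l.png",c)
for r in pitch()[4:10]:print(r)
```

```text
[0, (207, 45), (299, 45), (253, 148)]
[5, (209, 58), (297, 58), (253, 157)]
[10, (211, 70), (295, 70), (253, 166)]
[15, (212, 83), (293, 83), (253, 176)]
[20, (214, 96), (292, 95), (253, 185)]
[25, (215, 108), (291, 108), (253, 195)]
```

View pics/l.png

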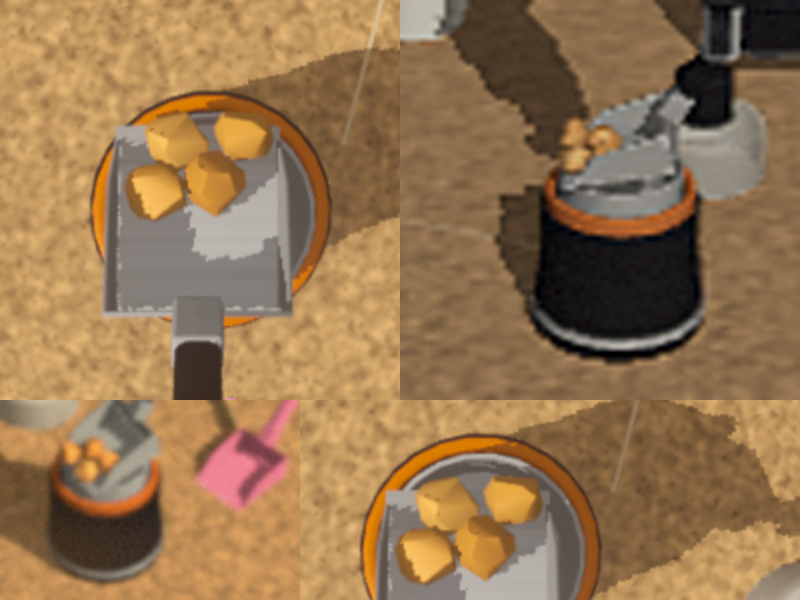

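The view shows the collar centred at crop (211,210). The lip, at row 128, is about 33 mm ahead of that centre and the pan about 5 mm to its left. So the lip rests over the far rim, not inside it. All four lumps are still on the pan. I'll firm the grip, raise, and re-centre.

Request:
arm_command:
  plan:
    - {"dp":[0,0,0],"spin":0}
    - {"dp":[0,0,0],"spin":0}
    - {"dp":[0,0,-2],"spin":0}
    - {"dp":[-2,1,-2],"spin":0}
    - {"dp":[-4,1.5,0],"spin":0}
  grip: 1
  newtons: 50

```text
clock: 17.3
position: [0.4463, -0.1401, 0.3816]
ee_rot: [1.0, -0.022, 0.0, 0.0]
ft_force: [-0.9, 0.6, -1.3]
grip_width: 0.157
grasp_force: 48.7
```

Request:
arm_command:
  plan:
    - {"dp":[-5,1.5,0],"spin":0}
    - {"dp":[-4,1.5,0],"spin":0}
    - {"dp":[-2,0,2],"spin":0}
    - {"dp":[0,0,2],"spin":0}
    - {"dp":[0,0,1],"spin":0}

```text
clock: 17.8
position: [0.4353, -0.1424, 0.3761]
ee_rot: [1.0, -0.022, -0.0, -0.0]
ft_force: [0.4, 0.4, -1.6]
grip_width: 0.155
grasp_force: 48.7
```

```bash
cat >> h.py <<'E'
def ring(tag):
    from scipy.optimize import least_squares
    w=cv2.imread(f"pics/{tag}.png");h=cv2.cvtColor(w,cv2.COLOR_BGR2HSV);m=cv2.inRange(h,(3,190,120),(17,255,255));m[200:]=0
    # outer edge: rightmost orange per row on right side, topmost on top
    P=[]
    for y in range(40,150):
        xs=np.where(m[y,255:])[0]
        if len(xs):P.append((255+xs.max(),y))
    P=np.array(P,float);Q=np.array([onz("wrist",p,.104)[:2] for p in P])
    r=least_squares(lambda c:np.linalg.norm(Q-c,axis=1)-.049,[.513,-.143],loss="soft_l1",f_scale=.0007);print("ring",r.x.round(4),np.median(np.abs(r.fun)),len(P))
E
python3 - <<'E'
from h import *
st("w19");ring("w19");print(np.array(manip.get_obs()["ee_rot"]))
E
```

```text
{'clock': 17.8, 'position': [0.4353, -0.1424, 0.3761], 'ft_force': [0.388, 0.3899, -1.6049], 'grasp_force': 48.6645}
amber [([252.0, 82.0], 1697), ([252.0, 102.0], 2467)]
216 [(np.int64(82), np.int64(111)), (np.int64(117), np.int64(178))]
290 [(np.int64(97), np.int64(178))]
253 [(np.int64(54), np.int64(63)), (np.int64(64), np.int64(81)), (np.int64(124), np.int64(191))]
ring [ 0.5125 -0.145 ] 0.00020670581628655718 94
[ 9.99758059e-01 -2.19953640e-02 -1.60062285e-04 -4.23349806e-05]
```

Request:
arm_command:
  plan:
    - {"dp":[-3,0,0],"spin":0}
    - {"dp":[0,0,0],"spin":0}
    - {"dp":[0,0,0],"spin":0}
  grip: 0.674
  newtons: 20

```text
clock: 18.15
position: [0.4323, -0.1424, 0.3765]
ee_rot: [1.0, -0.022, 0.0, 0.0]
ft_force: [-0.8, -1.7, -0.5]
grip_width: 0.165
grasp_force: 3.8
```

Run:
```python
from h import *
st("w20")
```

```text
{'clock': 18.15, 'position': [0.4323, -0.1424, 0.3765], 'ft_force': [-0.7683, -1.6882, -0.5047], 'grasp_force': 3.7967}
amber [([252.0, 80.0], 1731), ([276.0, 79.0], 390), ([244.0, 114.0], 1776)]
216 [(np.int64(67), np.int64(116)), (np.int64(129), np.int64(186))]
290 [(np.int64(66), np.int64(185))]
253 [(np.int64(50), np.int64(91)), (np.int64(134), np.int64(196))]
```

Request:
arm_command:
  plan:
    - {"dp":[3,0,-2],"spin":0}
    - {"dp":[4,0,-2],"spin":0}
    - {"dp":[4,0,-2],"spin":0}
    - {"dp":[0,0,0],"spin":0}

```text
clock: 18.6
position: [0.444, -0.1428, 0.3828]
ee_rot: [1.0, -0.022, 0.0, 0.0]
ft_force: [0.7, -0.3, -0.6]
grip_width: 0.165
grasp_force: 3.9
```

Run:
```python
from h import *
st("w21")
for c in("wrist","side","scene"):
    if c!="wrist":viewer.camera(c)
    print(c,[(np.round(d["position"],3).tolist(),round(d["score"],2)) for d in finder.find_in(c,"lump0_mid")])
```

```text
{'clock': 18.6, 'position': [0.444, -0.1428, 0.3828], 'ft_force': [0.6546, -0.3418, -0.5701], 'grasp_force': 3.8822}
amber [([252.0, 95.0], 1787), ([277.0, 98.0], 323), ([244.0, 128.0], 1626)]
216 [(np.int64(84), np.int64(132)), (np.int64(140), np.int64(197))]
290 [(np.int64(83), np.int64(198))]
253 [(np.int64(67), np.int64(106)), (np.int64(147), np.int64(202))]
wrist [([0.496, -0.128, 0.134], 0.98)]
side []
scene [([0.547, 0.294, 0.004], 0.68)]
```

Request:
arm_command:
  plan:
    - {"dp":[5,0,-2],"spin":0}
    - {"dp":[5,0,-2],"spin":0}
    - {"dp":[5,0,-1.5],"spin":0}
    - {"dp":[0,0,0],"spin":0}

```text
clock: 19.3
position: [0.459, -0.1434, 0.3881]
ee_rot: [1.0, -0.022, 0.0, 0.0]
ft_force: [-0.1, 1.0, -1.5]
grip_width: 0.168
grasp_force: 3.9
```

Run:
```python
from h import *
st("w22")
```

```text
{'clock': 19.3, 'position': [0.459, -0.1434, 0.3881], 'ft_force': [-0.1213, 0.9704, -1.4991], 'grasp_force': 3.8911}
amber [([253.0, 111.0], 1754), ([277.0, 114.0], 307), ([244.0, 139.0], 1474)]
216 [(np.int64(113), np.int64(145)), (np.int64(150), np.int64(210))]
290 [(np.int64(102), np.int64(210))]
253 [(np.int64(85), np.int64(116)), (np.int64(156), np.int64(210))]
```

Request:
arm_command:
  plan:
    - {"dp":[5,0,-1],"spin":0}
    - {"dp":[6,0,-1.5],"spin":0}
    - {"dp":[6,0,-1.5],"spin":0}
    - {"dp":[6,0,-1.5],"spin":0}
    - {"dp":[0,0,0],"spin":0}

```text
clock: 19.85
position: [0.4821, -0.1444, 0.3935]
ee_rot: [1.0, -0.022, 0.0, 0.0]
ft_force: [-0.3, -0.9, -0.1]
grip_width: 0.168
grasp_force: 4.0
```

Run:
```python
from h import *
st("w23")
```

```text
{'clock': 19.85, 'position': [0.4821, -0.1444, 0.3935], 'ft_force': [-0.3289, -0.9352, -0.1293], 'grasp_force': 3.9736}
amber [([253.0, 135.0], 1567), ([247.0, 126.0], 310), ([276.0, 131.0], 70), ([232.0, 146.0], 451)]
216 [(np.int64(132), np.int64(215))]
290 [(np.int64(130), np.int64(216))]
253 [(np.int64(134), np.int64(213))]
```

Request:
arm_command:
  plan:
    - {"dp":[3,0,-5],"spin":0}
    - {"dp":[4,0,-5],"spin":0}
    - {"dp":[0,0,-3],"spin":0}
    - {"dp":[0,0,0],"spin":0}

```text
clock: 20.3
position: [0.4885, -0.1449, 0.4071]
ee_rot: [1.0, -0.022, 0.001, 0.0]
ft_force: [-0.8, 0.3, -0.4]
grip_width: 0.166
grasp_force: 4.0
```

Run:
```python
from h import *
st("w24");ring("w24")
```

```text
{'clock': 20.3, 'position': [0.4885, -0.1449, 0.4071], 'ft_force': [-0.7504, 0.2717, -0.3804], 'grasp_force': 4.0436}
amber [([252.0, 140.0], 1405), ([244.0, 134.0], 475), ([275.0, 138.0], 137)]
216 [(np.int64(141), np.int64(153)), (np.int64(154), np.int64(222))]
290 [(np.int64(140), np.int64(223))]
253 [(np.int64(142), np.int64(218))]
ring [ 0.5123 -0.1451] 0.00014660458971608656 40
```

Request:
arm_command:
  plan:
    - {"dp":[-3,0,0],"spin":0}
    - {"dp":[0,0,0],"spin":0}
    - {"dp":[0,0,-8],"spin":0}
    - {"dp":[0,0,-20],"spin":0}
    - {"dp":[0,0,-20],"spin":0}
  grip: 1
  newtons: 30

```text
clock: 20.85
position: [0.4852, -0.1447, 0.4554]
ee_rot: [1.0, -0.022, -0.0, -0.0]
ft_force: [-0.3, -0.4, -1.9]
grip_width: 0.157
grasp_force: 29.8
```

Request:
arm_command:
  plan:
    - {"dp":[-30,0,-10],"spin":0}
    - {"dp":[-30,0,0],"spin":0}
    - {"dp":[0,0,0],"spin":0}

```text
clock: 21.15
position: [0.423, -0.1426, 0.4657]
ee_rot: [1.0, -0.023, 0.001, -0.0]
ft_force: [0.5, 0.9, -1.4]
grip_width: 0.159
grasp_force: 29.9
```

Run:
```python
from h import *
st("w25")
for c in("wrist","side","scene"):
    if c!="wrist":cv2.imwrite(f"pics/{c}25.png",viewer.camera(c))
    print(c,[(np.round(d["position"],3).tolist(),round(d["score"],2)) for d in finder.find_in(c,"lump0_mid")])
w=cv2.imread("pics/w25.png");h=cv2.cvtColor(w,cv2.COLOR_BGR2HSV);m=cv2.inRange(h,(10,140,90),(26,255,255))
k,l,s,c=cv2.connectedComponentsWithStats(m);print([(s[i].tolist(),onz("wrist",c[i],.08).round(3).tolist()) for i in range(1,k) if s[i,4]>80])
for t in(0,1,2,3):print(proj("wrist",np.array([.5125+.038*np.cos(t*1.571),-.145+.038*np.sin(t*1.571),.118])).round())
for r in pitch()[10:14]:print(r)
```

```text
{'clock': 21.15, 'position': [0.423, -0.1426, 0.4657], 'ft_force': [0.5384, 0.8509, -1.4066], 'grasp_force': 29.8543}
amber [([252.0, 96.0], 1553), ([236.0, 84.0], 610), ([271.0, 83.0], 189)]
216 [(np.int64(168), np.int64(222))]
290 [(np.int64(158), np.int64(223))]
253 [(np.int64(58), np.int64(69)), (np.int64(83), np.int64(132)), (np.int64(144), np.int64(218))]
wrist [([0.525, -0.129, 0.097], 0.49)]
side []
scene [([0.528, -0.12, 0.073], 0.27)]
[([208, 51, 90, 88, 1553], [0.514, -0.145, 0.08]), ([221, 68, 33, 35, 610], [0.529, -0.126, 0.08]), ([264, 75, 15, 17, 189], [0.528, -0.167, 0.08]), ([8, 109, 22, 44, 770], [0.509, 0.205, 0.08])]
[251.  61.]
[216.  98.]
[254. 132.]
[289.  95.]
[30, (216, 121), (290, 121), (253, 205)]
[35, (217, 134), (289, 134), (253, 215)]
[40, (218, 146), (288, 146), (253, 224)]
[45, (219, 159), (287, 159), (253, 234)]
```

Request:
arm_command:
  plan:
    - {"dp":[0,-45,0],"spin":0}
    - {"dp":[0,-45,0],"spin":0}
    - {"dp":[20,-45,0],"spin":0}
    - {"dp":[40,-32,30],"spin":0}
    - {"dp":[30,0,40],"spin":0}

```text
clock: 21.95
position: [0.5183, 0.0212, 0.4002]
ee_rot: [1.0, -0.019, 0.003, -0.001]
ft_force: [1.0, 0.1, -0.8]
grip_width: 0.159
grasp_force: 29.9
```

Request:
arm_command:
  plan:
    - {"dp":[0,0,40],"spin":0}
    - {"dp":[0,0,35],"spin":0}
    - {"dp":[0,0,15],"spin":0}
    - {"dp":[0,0,0],"spin":0}

```text
clock: 22.35
position: [0.5157, 0.0162, 0.3063]
ee_rot: [1.0, -0.022, -0.003, 0.0]
ft_force: [-0.7, -0.1, -1.4]
grip_width: 0.159
grasp_force: 29.9
```

Run:
```python
from h import *
w=cv2.imread("pics/w25.png");h=cv2.cvtColor(w,cv2.COLOR_BGR2HSV);m=cv2.inRange(h,(9,110,25),(28,255,255))[60:133,216:290]
k,l,s,c=cv2.connectedComponentsWithStats(m);print([(s[i].tolist()) for i in range(1,k) if s[i,4]>40])
o=manip.get_obs();print(o["position"],o["ft_force"],o["clock"])
w=viewer.camera("wrist");cv2.imwrite("pics/w26.png",w)
for n in("opener","lump0_mid"):print(n,[(np.round(d["position"],3).tolist(),round(d["score"],2)) for d in finder.find_in("wrist",n)])
```

```text
[[0, 0, 21, 24, 192], [54, 0, 20, 22, 174], [5, 8, 34, 35, 658], [48, 15, 16, 17, 209], [0, 45, 74, 28, 577]]
[0.51568054 0.01621715 0.30627573] [-0.74025437 -0.11206088 -1.37682351] 22.35
opener [([0.638, 0.013, -0.0], 0.63), ([0.535, -0.109, 0.1], 0.21)]
lump0_mid [([0.527, -0.165, 0.081], 0.59)]
```

Request:
arm_command:
  plan:
    - {"dp":[0,0,8],"spin":0}
    - {"dp":[0,0,6],"spin":0}
    - {"dp":[-9,0,5],"spin":0}
    - {"dp":[-10,0,5],"spin":0}
    - {"dp":[0,0,0],"spin":0}
  grip: 0.675
  newtons: 20

```text
clock: 23.0
position: [0.4956, 0.0169, 0.2845]
ee_rot: [1.0, -0.022, -0.001, 0.0]
ft_force: [-0.2, -0.2, -0.9]
grip_width: 0.162
grasp_force: 5.9
```

Request:
arm_command:
  plan:
    - {"dp":[-10,0,6],"spin":0}
    - {"dp":[-11,0,7],"spin":0}
    - {"dp":[-10,0,8],"spin":0}
    - {"dp":[-9,0,8],"spin":0}
    - {"dp":[0,0,0],"spin":0}

```text
clock: 23.5
position: [0.4557, 0.0186, 0.255]
ee_rot: [1.0, -0.022, -0.001, 0.0]
ft_force: [0.2, -0.4, -0.3]
grip_width: 0.165
grasp_force: 4.9
```

Run:
```python
from h import *
st("w27")
```

```text
{'clock': 23.5, 'position': [0.4557, 0.0186, 0.255], 'ft_force': [0.1848, -0.3761, -0.3001], 'grasp_force': 4.8798}
amber []
216 [(np.int64(76), np.int64(175))]
290 [(np.int64(76), np.int64(174))]
253 [(np.int64(10), np.int64(23)), (np.int64(75), np.int64(189))]
```

Request:
arm_command:
  plan:
    - {"dp":[-7,0,8],"spin":0}
    - {"dp":[-7,0,8],"spin":0}
    - {"dp":[-2,0,4],"spin":0}
    - {"dp":[0,0,1],"spin":0}
    - {"dp":[0,0,0],"spin":0}

```text
clock: 24.05
position: [0.4409, 0.0193, 0.2349]
ee_rot: [1.0, -0.022, -0.0, 0.0]
ft_force: [-1.9, 0.4, 3.0]
grip_width: 0.161
grasp_force: 4.9
```

Run:
```python
from h import *
st("w28")
```

```text
{'clock': 24.05, 'position': [0.4409, 0.0193, 0.2349], 'ft_force': [-1.9289, 0.3516, 3.0365], 'grasp_force': 4.8823}
amber []
216 [(np.int64(52), np.int64(164))]
290 [(np.int64(52), np.int64(164))]
253 [(np.int64(52), np.int64(183))]
```

Request:
arm_command:
  plan:
    - {"dp":[0,0,-0.3],"spin":0}
    - {"dp":[0,0,0],"spin":0}
    - {"dp":[0,0,0],"spin":0}
  grip: 0.3

```text
clock: 24.4
position: [0.4413, 0.0193, 0.2355]
ee_rot: [1.0, -0.022, 0.0, -0.0]
ft_force: [-0.3, -0.2, -0.3]
grip_width: 0.356
grasp_force: 0.0
```

Request:
arm_command:
  plan:
    - {"dp":[0,0,-15],"spin":0}
    - {"dp":[0,0,-40],"spin":0}
    - {"dp":[0,0,-45],"spin":0}
    - {"dp":[0,0,-45],"spin":0}
    - {"dp":[0,0,-30],"spin":0}

```text
clock: 24.9
position: [0.4413, 0.0193, 0.4137]
ee_rot: [1.0, -0.022, 0.002, -0.0]
ft_force: [1.6, -0.3, -0.6]
grip_width: 0.352
grasp_force: 0.0
```

Request:
arm_command:
  plan:
    - {"dp":[0,40,0],"spin":0}
    - {"dp":[0,48,0],"spin":0}
    - {"dp":[0,48,0],"spin":0}
    - {"dp":[0,30,0],"spin":0}
    - {"dp":[0,0,0],"spin":0}
  grip: -1

```text
clock: 25.4
position: [0.433, -0.1507, 0.4105]
ee_rot: [1.0, -0.025, 0.0, 0.0]
ft_force: [-0.2, 1.0, -0.3]
grip_width: 1.001
grasp_force: 0.0
```

Run:
```python
from h import *
st("w30");w=cv2.imread("pics/w30.png")
for n in("lump0_mid","lid_grip","scoop_in","scoop_grip"):print(n,[(np.round(d["position"],3).tolist(),round(d["score"],2)) for d in finder.find_in("wrist",n)])
h=cv2.cvtColor(w,cv2.COLOR_BGR2HSV);m=cv2.inRange(h,(9,110,25),(28,255,255))
q=[proj("wrist",np.array([.5125+.036*np.cos(t),-.145+.036*np.sin(t),.118])) for t in np.linspace(0,6.28,40)]
k=np.zeros_like(m);cv2.fillPoly(k,[np.array(q,np.int32)],255);m&=k
k,l,s,c=cv2.connectedComponentsWithStats(m);print([(s[i].tolist(),onz("wrist",c[i],.08).round(3).tolist()) for i in range(1,k) if s[i,4]>40])
for c in("side","scene"):
    cv2.imwrite(f"pics/{c}30.png",viewer.camera(c))
    for n in("lump0_mid","lid_grip","scoop_in"):print(c,n,[(np.round(d["position"],3).tolist(),round(d["score"],2)) for d in finder.find_in(c,n)])
```

```text
{'clock': 25.4, 'position': [0.433, -0.1507, 0.4105], 'ft_force': [-0.2432, 0.9958, -0.2659], 'grasp_force': 0.0}
amber [([247.0, 104.0], 1996), ([224.0, 90.0], 889), ([266.0, 88.0], 279)]
216 [(np.int64(114), np.int64(138))]
290 []
253 [(np.int64(60), np.int64(147))]
lump0_mid [([0.53, -0.129, 0.096], 0.65)]
lid_grip [([0.459, -0.336, 0.045], 0.81), ([0.498, 0.017, 0.004], 0.74), ([0.633, 0.014, -0.002], 0.31)]
scoop_in [([0.505, 0.014, 0.001], 0.83), ([0.334, -0.141, -0.003], 0.81), ([0.345, 0.104, 0.004], 0.59)]
scoop_grip [([0.498, 0.016, 0.006], 0.92), ([0.332, -0.14, 0.003], 0.92), ([0.343, 0.105, 0.004], 0.58)]
[([207, 71, 40, 42, 927], [0.528, -0.121, 0.08]), ([258, 78, 18, 21, 288], [0.528, -0.162, 0.08])]
side lump0_mid [([0.547, 0.289, 0.025], 0.15)]
side lid_grip [([0.452, -0.33, 0.043], 0.68)]
side scoop_in [([0.343, 0.114, 0.015], 0.86), ([0.331, -0.138, 0.011], 0.74), ([0.496, 0.024, 0.011], 0.6)]
scene lump0_mid [([0.785, -0.105, 0.06], 0.74)]
scene lid_grip [([0.47, -0.333, 0.044], 0.9)]
scene scoop_in [([0.335, 0.104, 0.008], 0.77), ([0.328, -0.139, 0.006], 0.63), ([0.502, 0.02, 0.006], 0.57)]
```

Request:
arm_command:
  plan:
    - {"dp":[1,40,0],"spin":0}
    - {"dp":[2,48,0],"spin":0}
    - {"dp":[2,48,10],"spin":0}
    - {"dp":[1,40,20],"spin":0}
    - {"dp":[0,4,10],"spin":0}

```text
clock: 26.55
position: [0.43, -0.3311, 0.369]
ee_rot: [1.0, -0.025, -0.001, 0.001]
ft_force: [0.1, 0.7, -0.5]
grip_width: 1.0
grasp_force: 0.0
```

Run:
```python
from h import *
o=manip.get_obs();print(o["clock"],o["position"],o["ee_rot"])
w=viewer.camera("wrist");cv2.imwrite("pics/w31.png",w)
print([(np.round(d["position"],3).tolist(),round(d["score"],2)) for d in finder.find_in("wrist","lid_grip")])
g=cv2.cvtColor(w,cv2.COLOR_BGR2HSV);p=proj("wrist",np.array([.457,-.335,.083]));print("pred",p)
m=cv2.inRange(g,(0,0,0),(180,255,60))
k,l,s,c=cv2.connectedComponentsWithStats(m);print([(s[i].tolist(),c[i].round(1).tolist(),onz("wrist",c[i],.083).round(4).tolist()) for i in range(1,k) if s[i,4]>300])
```

```text
26.55 [ 0.4300341  -0.33110692  0.36898448] [ 9.99680475e-01 -2.52414410e-02 -9.83812638e-04  9.22089084e-04]
[([0.46, -0.352, 0.043], 0.6)]
pred [260.98210733 162.85798757]
[([55, 70, 79, 102, 3358], [107.4, 114.1], [0.5121, -0.1967, 0.083]), ([10, 168, 502, 216, 47145], [324.8, 315.6], [0.2815, -0.4008, 0.083])]
```

Run:
```python
from h import *
w=cv2.imread("pics/w31.png");v=w.max(2)
for y in range(60,250,6):print(y,' '.join('%3d'%v[y,x] for x in range(170,366,7)))
print('cols',list(range(170,366,7)))
```

```text
60 116 134 118 128 130 130 128 149 184 210 200 195 200 172 180 180 203 202 188 195 194 215 190 205 196 195 201 211
66 119 124 139 129 136 129 118 132 165 214 203 201 199 200 200 213 197 201 210 198 187 205 197 200 180 192 194 204
72 114 129 145 131 142 144 133 133 216 190 218 188 186 205 209 204 215 191 193 197 184 202 200 203 176 199 207 194
78  95 114 135 127 133 132 128 139 200 187 191 198 208 203 205 187 180 201 204 211 198 199 197 206 198 215 192 170
84 123 126 123 114 123 129 125 195 173 177 195 213 199 218 207 178 189 203 205 193 202 199 202 188 209 206 223 189
90 130 137 123 142 122 132 139 210 195 208 181 206 176 201 207 194 194 203 205 199 192 209 201 193 201 207 197 217
96 138 125 125 127 144 141 191 198 214 206 213 211 201 221 186 199 207 137 139 132 128 134 186 203 207 199 210 200
102 137 126 122 150 133 182 193 198 212 204 198 216 185 206 209 157 134 132 143 127 129 130 116 148 125 142 208 218
108 139 128 133 131 208 209 184 208 213 179 202 210 203 136 143 139 140 135 137 126 141 136 130 135 140 121 124 179
114 131 117 122 189 179 210 198 214 213 202 225 193 164 195 195
[... 2050 characters left out ...]
10 197 208 208 211 210 194 196 181 194 195 210 192 193 212 200 195 199 202 181 203 194 211
228 218 213 189 191 225 206 215 210 201 194 202 212 207 179 211 201 207 219 206 203 192 204 201 200 188 182 201 202
234 195 206 210 182 198 200 203 204 183 209 193 189 199 204 204 209 190 177 204 218 206 196 191 202 196 188 208 202
240 197 192 204 189 196 193 197 202 201 192 202 188 208 197 218 208 196 197 214 187 202 205 203 207 191 194 201 195
246 204 205 203 191 193 201 206 214 214 214 200 208 194 185 216 204 197 180 199 213 191 192 199 211 199 190 204 198
cols [170, 177, 184, 191, 198, 205, 212, 219, 226, 233, 240, 247, 254, 261, 268, 275, 282, 289, 296, 303, 310, 317, 324, 331, 338, 345, 352, 359]
```

Run:
```python
from h import *
from scipy.optimize import least_squares
w=cv2.imread("pics/w31.png");m=(w.max(2)<110).astype(np.uint8);m[:, :240]=0;m[:,315:]=0;m[:130]=0;m[186:]=0
m=cv2.morphologyEx(m,cv2.MORPH_OPEN,np.ones((5,5)))
ys,xs=np.where(m);print(xs.min(),xs.max(),ys.min(),ys.max(),m.sum())
P=[(x,ys[xs==x].max()+.5) for x in range(xs.min()+1,xs.max())]+[(xs[ys==y].min()-.5,y) for y in range(155,180) if (ys==y).any()]+[(xs[ys==y].max()+.5,y) for y in range(155,180) if (ys==y).any()]
Q=np.array([onz("wrist",p,.083)[:2] for p in P])
for R in(.022,):
    r=least_squares(lambda c:np.linalg.norm(Q-c,axis=1)-R,[.457,-.335],loss="soft_l1",f_scale=.0007);print(r.x,np.median(abs(r.fun)))
A=np.c_[2*Q,np.ones(len(Q))];q=np.linalg.lstsq(A,(Q**2).sum(1),rcond=None)[0];print(q[:2],np.sqrt(q[2]+q[:2]@q[:2]))
o=manip.get_obs();d=np.r_[r.x,0]-[*o["position"][:2],0];print("tool shift mm",(Rn.from_quat(o["ee_rot"]).as_matrix().T@d*1000).round(1))
```

```text
253 300 133 184 1984
[ 0.45930711 -0.3493467 ] 0.00041721178347343957
[ 0.45807844 -0.34919245] 0.021042756978373316
tool shift mm [29.  20.9 -0.1]
```

Request:
arm_command:
  plan:
    - {"dp":[14,10,10],"spin":0}
    - {"dp":[15,11,30],"spin":0}
    - {"dp":[0,0,40],"spin":0}
    - {"dp":[0,0,0],"spin":0}

```text
clock: 27.05
position: [0.4597, -0.3462, 0.2865]
ee_rot: [1.0, -0.021, -0.003, -0.002]
ft_force: [-0.9, 0.4, -1.2]
grip_width: 1.0
grasp_force: 0.0
```

```bash
cat >> h.py <<'E'
def capfit(tag,z,x0,take=True):
    from scipy.optimize import least_squares
    if take:cv2.imwrite(f"pics/{tag}.png",viewer.camera("wrist"))
    w=cv2.imread(f"pics/{tag}.png");v=w.max(2)
    p=proj("wrist",np.r_[x0,z]);print("pred",p)
    for y in range(int(p[1])-60,int(p[1])+70,7):
        if 0<=y<384:print(y,' '.join('%3d'%v[y,x] for x in range(170,342,7)))
E
python3 - <<'E'
from h import *
o=manip.get_obs();print(o["position"],o["clock"]);capfit("w32",.083,[.4593,-.3493])
E
```

```text
[ 0.45973206 -0.34616084  0.28645248] 27.05
pred [257.16753023 227.97661776]
167 194 213 210 215 206 216 161 174 175 198 192 193 193 189 184 186 182 180 183 159 121 114 118 130 130
174 181 210 187 209 198 204 175 176 198 198 196 191 192 190 188 188 188 187 183 177 164 114 138 136 129
181 196 168 171 178 182 182 196 203 198 195 192 194 190 189 189 189 188 187 183 182 177 123 122 120 138
188 191 211 178 181 213 195 204 206 201 200 193 179  58  54  54  52  60 184 187 180 177 176 118 129 136
195 199 203 201 185 188 190 185 208 201 200 168  59  56  54  53  51  52  53 189 183 183 186 115 136 128
202 192 195 197 182 212 198 177 203 195 197  62  58  54  53  51  51  49  49 180 185 180 186 120 135 117
209 188 215 197 197 206 189 180 198 195 195  60  57  54  52  51  56  55  51 133 184 181 186 125 124 138
216 188 183 189 169 185 208 210 169 201 200  64  62  61  58  56  57  57  56  56 181 180 182 132 170 192
223 184 208 205 176 178 199 229 172 162 200  82  62  61  59  56  56  57  57  54 175 178 184 204 206 209
230 207 200 203 183 181 190 196 188 170 158  72  62  60  59  58  57  58  59  57 178 186
[... 252 characters left out ...]
 179 200 195 205 214  67  64  63  63  62  62 122 200 219 198 196 181 220 144
258 169 194 198 184 174 175 180 188 183 201 199 187 203  84  70  98 202 175 172 194 192 189 183 193  90
265  79 194 187 188 207 201 200 175 199 213 180 178 198 212 186 185 192 217 204 211 182 198 189 202  69
272  59 176 203 203 210 190 200 189 212 188 194 198 185 200 187 209 187 199 178 183 170 178 187 192  68
279  58 205 194 203 199 191 195 207 206 187 192 204 155 188 190 202 188 183 200 205 193 176 204 208  67
286  83 204 194 203 214 199 197 201 191 197 205 183 174 201 196 201 212 179 192 192 181 203 190 181  66
293 186 179 184 176 204 181 204 197 184 183 198 194 196 184 181 174 170 201 200 207 201 178 190 190 198
```

Request:
arm_command:
  plan:
    - {"dp":[0,0,0],"spin":0}
    - {"dp":[0,0,0],"spin":0}

```text
clock: 27.3
position: [0.4606, -0.3488, 0.293]
ee_rot: [1.0, -0.022, 0.002, 0.001]
ft_force: [-0.0, -0.9, 1.0]
grip_width: 0.997
grasp_force: 0.0
```

```bash
cat >> h.py <<'E'
def capc(tag,z=.083,lo=210):
    from scipy.optimize import least_squares
    o=manip.get_obs();print(o["clock"],o["position"],o["ee_rot"])
    w=viewer.camera("wrist");cv2.imwrite(f"pics/{tag}.png",w)
    m=(w.max(2)<115).astype(np.uint8);k,l,s,c=cv2.connectedComponentsWithStats(cv2.morphologyEx(m,cv2.MORPH_OPEN,np.ones((3,3))))
    i=l[lo+10,265];print(s[i]);ys,xs=np.where(l==i);b=ys.max()
    P=[(x,ys[xs==x].max()+.5) for x in range(xs.min()+3,xs.max()-2)]+[(xs[ys==y].min()-.5,y) for y in range(b-25,b-8)]+[(xs[ys==y].max()+.5,y) for y in range(b-25,b-8)]
    Q=np.array([onz("wrist",p,z)[:2] for p in P])
    r=least_squares(lambda c:np.linalg.norm(Q-c,axis=1)-.022,Q.mean(0),loss="soft_l1",f_scale=.0007);print(r.x,np.median(abs(r.fun)))
    d=np.r_[r.x,0]-[*o["position"][:2],0];print("tool shift mm",(Rn.from_quat(o["ee_rot"]).as_matrix().T@d*1000).round(1))
E
python3 - <<'E'
from h import *
capc("w33")
E
```

```text
27.3 [ 0.46057408 -0.34878491  0.29302351] [ 9.99760906e-01 -2.17911504e-02  1.71737425e-03  5.72232616e-04]
[ 230  185   64   74 3754]
[ 0.45901103 -0.35467635] 0.0002663900786118202
tool shift mm [-1.3  6.   0. ]
```

Request:
arm_command:
  plan:
    - {"dp":[-1,5.5,10],"spin":0}
    - {"dp":[0,0,25],"spin":0}
    - {"dp":[0,0,25],"spin":0}
    - {"dp":[0,0,11],"spin":0}
    - {"dp":[0,0,0],"spin":0}

```text
clock: 27.85
position: [0.4581, -0.3542, 0.218]
ee_rot: [1.0, -0.022, -0.001, -0.001]
ft_force: [-1.4, 0.4, 0.7]
grip_width: 1.0
grasp_force: 0.0
```

Request:
arm_command:
  plan:
    - {"dp":[0,0,0],"spin":0}
    - {"dp":[0,0,0],"spin":0}
    - {"dp":[0,0,0],"spin":0}
    - {"dp":[0,0,0],"spin":0}
    - {"dp":[0,0,0],"spin":0}
  grip: 1
  newtons: 30

```text
clock: 28.35
position: [0.4591, -0.3545, 0.2207]
ee_rot: [1.0, -0.022, 0.001, 0.0]
ft_force: [-0.7, 1.3, 5.6]
grip_width: 0.508
grasp_force: 30.1
```

Request:
arm_command:
  plan:
    - {"dp":[0,0,-15],"spin":0}
    - {"dp":[0,0,-40],"spin":0}
    - {"dp":[0,0,-45],"spin":0}
    - {"dp":[0,0,-40],"spin":0}
    - {"dp":[0,0,-10],"spin":0}

```text
clock: 28.85
position: [0.4589, -0.3552, 0.3757]
ee_rot: [1.0, -0.022, 0.004, 0.002]
ft_force: [1.2, -0.1, -1.3]
grip_width: 0.505
grasp_force: 31.0
```

Request:
arm_command:
  plan:
    - {"dp":[5,-20,0],"spin":0}
    - {"dp":[10,-45,0],"spin":0}
    - {"dp":[10,-48,0],"spin":0}
    - {"dp":[10,-48,0],"spin":0}
    - {"dp":[7,-35,0],"spin":0}

```text
clock: 29.35
position: [0.5096, -0.157, 0.3698]
ee_rot: [1.0, -0.021, 0.0, -0.0]
ft_force: [0.1, -0.4, -0.7]
grip_width: 0.502
grasp_force: 31.0
```

Request:
arm_command:
  plan:
    - {"dp":[2,-15.5,0],"spin":0}
    - {"dp":[0,0,0],"spin":0}
    - {"dp":[0,0,0],"spin":0}

```text
clock: 29.65
position: [0.5117, -0.1454, 0.3696]
ee_rot: [1.0, -0.022, -0.0, 0.0]
ft_force: [0.3, -0.9, -1.3]
grip_width: 0.508
grasp_force: 31.0
```

Run:
```python
from h import *
o=manip.get_obs();print(o["clock"],o["position"],o["ee_rot"],o["ft_force"],o["grip_width"])
w=viewer.camera("wrist");cv2.imwrite("pics/w35.png",w)
h=cv2.cvtColor(w,cv2.COLOR_BGR2HSV);m=cv2.inRange(h,(3,150,70),(17,255,255))
k,l,s,c=cv2.connectedComponentsWithStats(m);print([(s[i].tolist(),c[i].round(0).tolist()) for i in range(1,k) if s[i,4]>40])
q=lambda x,y,r,z:np.array([proj("wrist",np.array([x+r*np.cos(t),y+r*np.sin(t),z])) for t in np.linspace(0,6.28,200)])
for cx,cy in((.5125,-.145),(.5125,-.140),(.5125,-.150)):
    p=q(cx,cy,.049,.104);print(cx,cy,p.min(0).round(1),p.max(0).round(1))
P=o["position"];p=q(P[0],P[1],.0485,P[2]-.2207);print("hood edge",p.min(0).round(1),p.max(0).round(1))
v=w.max(2)
for y in range(100,300,10):print(y,' '.join('%3d'%v[y,x] for x in range(150,360,8)))
```

```text
29.65 [ 0.51170427 -0.14542405  0.36961854] [ 9.99754752e-01 -2.21448970e-02 -1.10117204e-05  1.98950942e-04] [ 0.32458536 -0.85261477 -1.32988536] 0.508327185066537
[([198, 139, 112, 42, 981], [254.0, 154.0]), ([74, 255, 34, 58, 893], [87.0, 285.0]), ([110, 267, 13, 24, 73], [116.0, 276.0])]
0.5125 -0.145 [193.2 139.4] [309.8 250.6]
0.5125 -0.14 [187.5 139.7] [304.  250.8]
0.5125 -0.15 [199.  139.1] [315.6 250.4]
hood edge [182.5 149.4] [321.1 278.6]
100 224 221 210 213 215 221 200 203 213 203 200 199 215 200 211 214 211 212 217 225 155 137 142 160 150 147 148
110 213 211 188 225 223 217 227 189 219 204 210 223 214 218 216 218 152 146 151 154 157 133 160 146 142 140 141
120 199 214 207 190 214 186 197 244 216 218 197 231 186 132 154 138 131 156 150 153 143 137 135 142 142 141 146
130 218 215 241 200 205 194 231 217 210 234  93  70  69  67  65  64  75 132 121 135 131 137 155 134 139 146 149
140 206 232 220 191 218 220 210 207 184  72  76  90 176 178 164  86  62  57 142 136 137 131 153 118 126 146 134
150 179 201 214 206 218 213 209 222  78 229 230 122 113 111 110 111 157 158  55 151 
[... 895 characters left out ...]
 222 212 211 214 226 222 222
240 226 206 213 227 190 192 189 115 215  61  59  56  54  52  51  53  53  54 210 112 215 210 213 175 205 210 212
250 204 200 220 222 210  71 115  66  60  57  53  52  48  48  46  46  47  49  54  68 112  66 207 217 222 229 182
260 210 237 212 208  72  83 114  58  54  52  48  47  50  49  45  43  42  45  46  53 110  65  66 200 218 203 238
270 230 217 210 190  64 111  91  53  50  48  45  43  41  49  40  38  39  43  43  47 107 109  61 214 216 219 218
280 201 209  63  63  62  57  90  47  46  44  42  46  40  36  36  37  39  40  42  43 127  52  57  59  78 213 210
290  59  58  59  56  54  53  49  44  45  42  41  38  38  35  35  37  37  39  39  54  45  49  51  52  56  57  59
```

Request:
arm_command:
  plan:
    - {"dp":[1,0,10],"spin":0}
    - {"dp":[0,0,12],"spin":0}
    - {"dp":[0,0,6],"spin":0}
    - {"dp":[0,0,4],"spin":0}
    - {"dp":[0,0,0],"spin":0}

```text
clock: 30.2
position: [0.513, -0.1454, 0.337]
ee_rot: [1.0, -0.022, 0.0, 0.0]
ft_force: [1.5, -0.3, -2.8]
grip_width: 0.506
grasp_force: 31.4
```

Request:
arm_command:
  plan:
    - {"dp":[0,0,3],"spin":0}
    - {"dp":[0,0,3],"spin":0}
    - {"dp":[0,0,3],"spin":0}
    - {"dp":[0,0,0],"spin":0}

```text
clock: 30.6
position: [0.5131, -0.145, 0.328]
ee_rot: [1.0, -0.022, 0.0, 0.0]
ft_force: [3.2, -1.2, -3.1]
grip_width: 0.504
grasp_force: 31.2
```

Request:
arm_command:
  plan:
    - {"dp":[0.7,0,2],"spin":0}
    - {"dp":[0,0,2],"spin":0}
    - {"dp":[0,0,2],"spin":0}
    - {"dp":[0,0,0],"spin":0}

```text
clock: 31.0
position: [0.5137, -0.145, 0.3226]
ee_rot: [1.0, -0.022, 0.0, -0.0]
ft_force: [-0.6, -0.7, 3.9]
grip_width: 0.506
grasp_force: 32.0
```

Request:
arm_command:
  plan:
    - {"dp":[0,0,2],"spin":0}
    - {"dp":[0,0,2],"spin":0}
    - {"dp":[0,0,1],"spin":0}
    - {"dp":[0,0,0],"spin":0}

```text
clock: 31.4
position: [0.5138, -0.145, 0.3181]
ee_rot: [1.0, -0.022, 0.0, -0.0]
ft_force: [-2.2, 1.3, 7.1]
grip_width: 0.506
grasp_force: 32.4
```

Request:
arm_command:
  plan:
    - {"dp":[0,0,1.5],"spin":0}
    - {"dp":[0,0,1.5],"spin":0}
    - {"dp":[0,0,0],"spin":0}

```text
clock: 31.7
position: [0.5139, -0.1451, 0.3165]
ee_rot: [1.0, -0.022, 0.001, -0.0]
ft_force: [-7.0, 2.0, 21.4]
grip_width: 0.505
grasp_force: 33.6
```

Request:
arm_command:
  plan:
    - {"dp":[0,0,1],"spin":0}
    - {"dp":[0,0,0.5],"spin":0}
    - {"dp":[0,0,0],"spin":0}

```text
clock: 32.0
position: [0.514, -0.1452, 0.3164]
ee_rot: [1.0, -0.022, 0.001, -0.0]
ft_force: [-11.3, 3.5, 33.9]
grip_width: 0.504
grasp_force: 34.8
```

Request:
arm_command:
  plan:
    - {"dp":[-0.3,0,-1],"spin":0}
    - {"dp":[0,0,0],"spin":0}
    - {"dp":[0,0,0],"spin":0}
    - {"dp":[0,0,0],"spin":0}

```text
clock: 32.4
position: [0.5137, -0.1451, 0.3165]
ee_rot: [1.0, -0.022, 0.001, -0.0]
ft_force: [-7.8, 2.4, 23.3]
grip_width: 0.501
grasp_force: 33.8
```

Run:
```python
from h import *
o=manip.get_obs();print(o["clock"],o["position"],o["ft_force"],o["grasp_force"])
for c in("wrist","side","scene"):
    cv2.imwrite(f"pics/{c}36.png",viewer.camera(c))
    for n in("lump0_mid","scoop_in"):print(c,n,[(np.round(d["position"],3).tolist(),round(d["score"],2)) for d in finder.find_in(c,n)])
# scoop level check: side-view silhouette vs model at grip (.4413,.0193,.079), yaw -.044
b=cv2.imread("pics/side36.png")
for X in((119.5,31,-79),(47.5,31,-79),(47.5,31,-51),(-21.4,0,24)):print(X,proj("side",np.array([.4413+X[0]/1e3+.044*X[1]/1e3,.0193-.044*X[0]/1e3+X[1]/1e3,.079+X[2]/1e3])).round(1))
o=manip.get_obs();print(o["clock"],o["position"],o["ft_force"])
```

```text
32.4 [ 0.51374982 -0.14513559  0.31650181] [-7.75920163  2.3541295  23.31078228] 33.83179943833966
wrist lump0_mid []
wrist scoop_in [([0.327, -0.131, 0.001], 0.8), ([0.369, 0.115, -0.0], 0.78), ([0.502, 0.012, 0.005], 0.6)]
side lump0_mid [([0.502, -0.111, 0.13], 0.56)]
side scoop_in [([0.341, 0.118, 0.011], 0.85), ([0.33, -0.133, 0.014], 0.72), ([0.497, 0.024, 0.014], 0.61), ([0.733, -0.33, 0.008], 0.21)]
scene lump0_mid [([0.5, 0.016, 0.003], 0.48)]
scene scoop_in [([0.498, 0.017, 0.005], 0.68), ([0.327, -0.14, 0.007], 0.64), ([0.334, 0.102, 0.007], 0.64)]
(119.5, 31, -79) [269.3 223.1]
(47.5, 31, -79) [293.4 224.7]
(47.5, 31, -51) [293.6 217.2]
(-21.4, 0, 24) [318.9 191.5]
32.85 [ 0.51375257 -0.14512914  0.31651161] [-8.45044452  2.80017329 23.61934337]
```

```bash
python3 -c "
from h import *
print(manip.hand_in())"
```

```text
the job is handed in; nothing more can be done
None
```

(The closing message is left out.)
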